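Sort the cut steel into its trays

ROBOT

A 6-joint arm with a two-finger parallel gripper is mounted at the origin on the work surface. World frame = base frame: x ahead of the robot, y to its left, z up, the work surface at z = 0. Lengths are in m, angles in rad, forces in N, time in s.
With the tool pointing down it reaches from about 0.275 to 0.75 m from the base axis. Payload 10.2 kg.
Tool frame: the origin (TCP) lies at the very end of the fingers, on their centre line; the grasp point (between the pads) lies bot.tcp_to_grasp behind it (bot.tcp_to_grasp is the distance from the TCP to the grasp point, in m); y points along the fingers, z is the direction in which the jaws open and shut, and the axes are right-handed (so a half turn about y gives the same grasp; the last joint's range is limited). The gripper opens to 85 mm and grips with 20 to 120 N. Pads are 22 mm wide; open, the fingers measure 114 mm over their backs; the gripper's body (76 mm by 85 mm) begins 54 mm behind the grasp point. The pads swing forward as they close: fully open they stand 13 mm farther back than shut.
Start: joints at [-1.567, 0.313, 1.498, -0, 1.331, -0.223], TCP at [0.118, -0.512, 0.198] pointing down, gripper open.
Joint ranges: [-2.94, 2.94], [-0.97, 2.17], [0.19, 2.56], [-1.23, 4.37], [0.02, 3.11], [-2.88, 2.88]. Speed limits (rad/s): [2.39, 2.39, 3.01, 3.14, 3.14, 3.14].

INTERFACE

Orientations are given as a rotation vector (axis times angle).
In Python, from station import bot, imaging gives the robot as it stands.
- The arm moves only by the tool play_rows, never from a script. Its argument "rows" is a list of rows, each an object of numbers: "x", "y", "z": the shift along the tool's x, y, z in m; "ax", "ay", "az": the turn, a rotation vector about the tool's x, y, z in rad; "grip": the opening in per cent of the stroke, from 0 (shut) to 100 (fully open). A call has 1 to 12 rows; each row shifts and turns the commanded pose from where the row before left it, along the tool's axes as they then stand; what a row does not reach is not made up. A row lasts 1/12 s, in which the tool goes at most 41.7 mm and 7.16 degrees, less where a joint would pass 70% of its speed; a pose out of reach is approached as far as the arm can. A call is refused whole if a number of a shift passes 0.0417 or a number of a turn 0.125, either way. A call with a gripper value outside its range is refused whole. The fingers move at their own pace and stop on an object; the grip force is fixed at half the most. Time passes only in rows, so rows that do not move let the fingers close. It gives the time, the measured TCP pose, the force and the opening at its end, in the units of the state.
- bot.get_state(): the state, without advancing time (a new reading comes with each control period).
- imaging.snapshot(name): name is "scene" or "top" or "wrist"; returns the picture (480x640x3 uint8, red, green, blue); there is no depth.
- imaging.get_calibration(name): a dict with "fx", "fy", "cx", "cy" (pixels), "eye" and "rotation" of the camera in the world. Camera axes: x right, y up, looking along -z (the intrinsics and any distortion apply to the point x, -y, -z); pixel columns grow to the right and rows downward; lengths in m; the calibration is good to about 2 mm. The wrist camera is an equidistant fisheye: a pixel r from the principal point sees the ray r / f radians off the axis. A picture is of the moment at which its call begins: read the wrist's pose just before it. get_calibration takes no time and is no camera call; for the wrist camera it gives the pose at the moment of the call.
- bot.close_job(): hands the job in, once; it reports no verdict.
The state is a dict: "time": time; "joint_positions": joint angles; "joint_vel": joint speeds; "effort": joint torques, N m; "eef_pos": TCP position; "tcp_rot": TCP orientation; "ft_force": force on the tool from outside, world axes, zero at the start; "wrist_torque": the same for the moment, N m; "gripper_width": finger opening in m.
Only numpy, scipy, OpenCV 4.12 (cv2) and the standard library are available. Lean on these libraries where they do the work, as an engineer would, in place of code of your own. Each camera call takes 0.05 s, during which the arm holds its last target. There are 200 camera calls.

TASK

Sort the five cut steel pieces on the welding bench: stand both round bar blanks on end in the round tin, stand the two square tube offcuts on end in the two-bay tray, one in each bay, and lay the flat bar flat and lengthwise in the long undivided tray, somewhere near its middle. Leave the roll of tape and the small G-clamp lying among them where they are.

Things in the scene. Friction and masses are not known exactly. Their poses are not given: they have to be found in the camera images.
- round_a: Round steel bar blank, plain cylinder 32 mm in diameter and 60 mm tall, solid, standing on end on the bench, about 0.38 kg. Origin at the centre of its underside, z axis up along its length. The two round blanks are alike and interchangeable.
- round_b: Round steel bar blank, plain cylinder 32 mm in diameter and 60 mm tall, solid, standing on end on the bench, about 0.38 kg. Origin at the centre of its underside, z axis up along its length. The two round blanks are alike and interchangeable.
- tube_a: Offcut of square steel tube, 40 x 40 mm outside, 3 mm wall, open right through, 60 mm tall, standing on end on the bench so its square hole shows from above, about 0.21 kg. Origin at the centre of its underside, z axis up along its length, x and y axes square to its flat sides. The two tube offcuts are alike and interchangeable.
- tube_b: Offcut of square steel tube, 40 x 40 mm outside, 3 mm wall, open right through, 60 mm tall, standing on end on the bench so its square hole shows from above, about 0.21 kg. Origin at the centre of its underside, z axis up along its length, x and y axes square to its flat sides. The two tube offcuts are alike and interchangeable.
- flat: Piece of flat steel bar, 100 mm long (its x axis), 25 mm wide (y), 12 mm thick (z), lying flat on the bench, about 0.24 kg. Origin at the centre of its underside.
- tin: Round shallow metal tin, fixed to the bench: outside diameter 124 mm, wall 3 mm (inside diameter 118 mm), rim 20 mm above the bench, inner floor 4 mm above the bench. Origin at the centre of its underside, z up.
- bay_tray: The smaller rectangular metal tray, split across its middle into two equal square-ish bays, fixed to the bench: outside 80 mm (x) by 150 mm (y), walls and divider 4 mm thick, rim and divider 20 mm above the bench, inner floor 4 mm above the bench. The divider runs along the tray's x axis at y = 0. Each bay is 72 mm (x) by 69 mm (y) inside, centred at x = 0, y = +36.5 mm and y = -36.5 mm. Origin at the centre of its underside, z up.
- long_tray: The larger rectangular metal tray, undivided, fixed to the bench: outside 105 mm (x) by 160 mm (y, its long direction), walls 4 mm thick, rim 20 mm above the bench, inner floor 4 mm above the bench. Origin at the centre of its underside, z up.
- tape: Bystander: a roll of yellow tape lying flat, 64 mm across, 19 mm high, loose. Origin at the centre of its underside. To be left alone.
- clamp: Bystander: a small blue G-clamp with a bright steel screw, lying flat, about 55 x 61 mm and 12 mm high, loose. Origin on the bench, near the middle of the frame. To be left alone.
Things that resemble listed ones, but are neither listed nor needed, are in the scene too. Leave any orange, red or turquoise look-alike of the tube_a alone.

How it is judged:
At the end, for the whole second after the job is handed in: Both round blanks upright on the tin's floor; tubes upright on the bay tray's floor, one per bay (upright: within 7 degrees); flat bar flat on the long tray's floor, within 20 degrees of lengthwise, centre within 35 mm of the middle; tape and clamp within 25 mm of their start; all at rest (horizontal distance between each of round_a, round_b and tin below 0.046 m and z of each of round_a, round_b in the frame of tin below 0.009 m and angle between each of round_a, round_b, tube_a, tube_b's own z axis and vertical below 0.12 rad and x of tube_a in the frame of bay_tray between -0.024 and 0.024 m and z of each of tube_a, tube_b in the frame of bay_tray below 0.009 m and y of tube_a in the frame of bay_tray between -0.058 and 0.058 m and x of tube_b in the frame of bay_tray between -0.024 and 0.024 m and y of tube_b in the frame of bay_tray between -0.058 and 0.058 m and ((y of tube_a in the frame of bay_tray above 0.018 m and y of tube_b in the frame of bay_tray below -0.018 m) or (y of tube_a in the frame of bay_tray below -0.018 m and y of tube_b in the frame of bay_tray above 0.018 m)) and x of flat in the frame of long_tray between -0.035 and 0.035 m and y of flat in the frame of long_tray between -0.035 and 0.035 m and z of flat in the frame of long_tray below 0.0195 m and angle between the z axis of flat and the z axis of long_tray, either way round below 0.1 rad and angle between the x axis of flat and the y axis of long_tray, either way round below 0.35 rad and distance of each of tape, clamp from where it was at the start of the episode below 0.025 m and linear speed of each of round_a, round_b, tube_a, tube_b, flat below 0.02 m/s and angular speed of each of round_a, round_b, tube_a, tube_b, flat below 0.2 rad/s); the robot touches nothing.
It fails at once if the roll of tape or the G-clamp is shifted by more than 25 mm (distance of any of tape, clamp from where it was at the start of the episode above 0.025 m).
It also fails if it takes over 128 s, if anything falls off the work surface, if the arm or the gripper's body presses on something with over 40 N, if the wrist force passes 120 N, or if a joint passes its speed limit or range.

## Working session

There is one attempt and no reset: what is moved stays moved. The work goes in short steps, Python scripts to look and compute and a tool call to move; the robot and the scene stay as the last step left them, time stands still between calls to the robot, and variables do not carry over. Pictures are saved under pics/ and viewed, about 12 in all and at most 16, crops included, and the job is handed in when it is done.

Besides the shell and the picture viewer there is one more tool, called by a JSON object that holds its "method" and its "body", one argument or row to a line. play_rows: Moves the arm, as the interface text tells. Its arguments: {"type":"object","properties":{"rows":{"type":"array","items":{"type":"object","properties":{"x":{"type":"number"},"y":{"type":"number"},"z":{"type":"number"},"ax":{"type":"number"},"ay":{"type":"number"},"az":{"type":"number"},"grip":{"type":"number"}}}}},"required":["rows"]}

```bash
ls; mkdir -p pics
python3 - <<'E'
from station import bot, imaging
import cv2, numpy as np
for n in ["top","scene"]:
    im=imaging.snapshot(n); cv2.imwrite(f"pics/{n}0.png",im[:,:,::-1])
    c=imaging.get_calibration(n); print(n,{k:np.round(v,4).tolist() if not isinstance(v,str) else v for k,v in c.items()})
s=bot.get_state(); print({k:np.round(v,3).tolist() for k,v in s.items()}, bot.tcp_to_grasp)
E
```

```text
pics
top {'fx': 470.7324, 'fy': 470.7324, 'cx': 317.0636, 'cy': 241.0739, 'eye': [0.392, -0.013, 1.0774], 'rotation': [0.0845, -0.0404, -1.5464]}
scene {'fx': 438.905, 'fy': 438.905, 'cx': 325.7212, 'cy': 239.5513, 'eye': [0.9282, 0.4876, 0.7772], 'rotation': [0.3517, 0.883, 2.3017]}
{'time': 0.1, 'joint_positions': [-1.567, 0.313, 1.498, -0.0, 1.331, -0.223], 'joint_vel': [0.001, -0.001, -0.003, -0.001, -0.001, 0.0], 'effort': [0.002, -41.291, -26.014, -0.0, 0.003, -0.0], 'eef_pos': [0.118, -0.511, 0.198], 'tcp_rot': [-0.239, 2.103, -2.1], 'ft_force': [0.228, -0.291, -0.017], 'wrist_torque': [0.034, 0.032, 0.083], 'gripper_width': 0.085} 0.0187
```

View pics/top0.png

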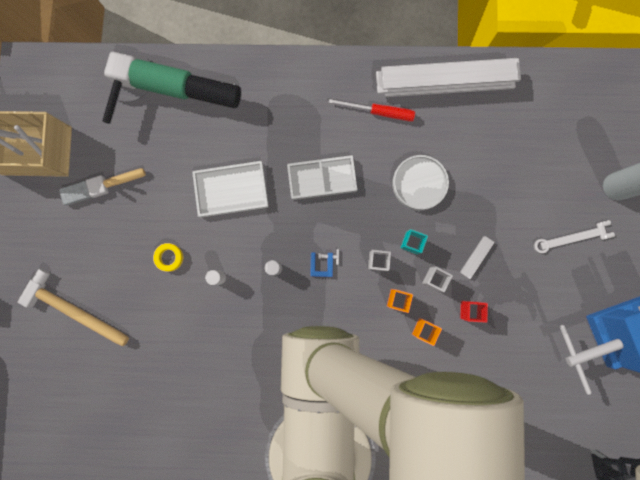

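View pics/scene0.png

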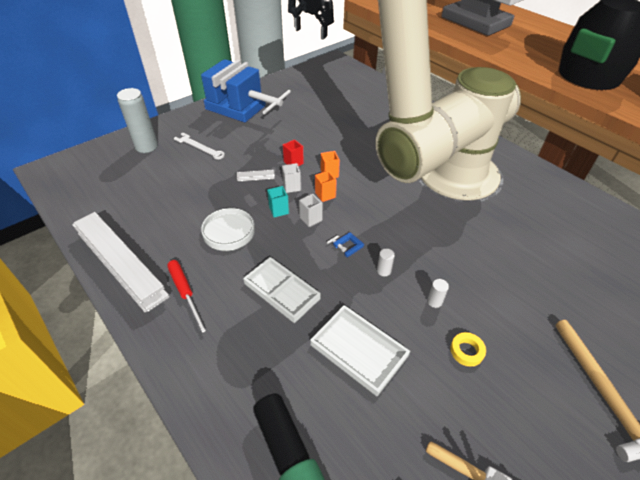

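```bash
cat > h.py <<'E'
from station import bot, imaging
import cv2, numpy as np
from scipy.spatial.transform import Rotation as R
def cast(c,uv,z):
    uv=np.atleast_2d(np.asarray(uv,float)); x=(uv[:,0]-c['cx'])/c['fx']; y=(uv[:,1]-c['cy'])/c['fy']
    if c.get('fish'):
        r=np.hypot(x,y)+1e-12; d=np.c_[np.sin(r)*x/r,-np.sin(r)*y/r,-np.cos(r)]
    else: d=np.c_[x,-y,-np.ones(len(x))]
    M=np.array(c['rotation']); M=R.from_rotvec(M).as_matrix() if M.ndim==1 else M
    d=d@M.T; e=np.array(c['eye']); return (e+d*((z-e[2])/d[:,2])[:,None])[:,:2]
E
python3 - <<'E'
from h import *
im=cv2.imread("pics/top0.png"); c=imaging.get_calibration("top")
crop=im[140:350,140:500]; cv2.imwrite("pics/crop1.png",cv2.resize(crop,None,fx=2.2,fy=2.2,interpolation=cv2.INTER_CUBIC))
hsv=cv2.cvtColor(im,cv2.COLOR_BGR2HSV)
m=((hsv[...,2]>135)&(hsv[...,1]<40)).astype(np.uint8)*255
cs,hi=cv2.findContours(m,cv2.RETR_EXTERNAL,cv2.CHAIN_APPROX_NONE)
for k in cs:
    a=cv2.contourArea(k); x,y,w,h=cv2.boundingRect(k)
    if a<60 or not(140<x<500 and 140<y<350): continue
    out=[]
    for z in (0,.012,.02,.06):
        p=cast(c,k[:,0],z).astype(np.float32); (cc,s,an)=cv2.minAreaRect(p); out.append((z,np.round(cc,3).tolist(),np.round(s,3).tolist(),round(an,1)))
    print((x+w//2,y+h//2),a); [print('   ',o) for o in out]
for n,lo,hi_ in (("tape",(20,120,120),(35,255,255)),("blue",(100,120,60),(125,255,255)),("teal",(80,120,60),(98,255,255)),("orange",(8,150,150),(19,255,255)),("red",(0,150,100),(5,255,255))):
    cs,_=cv2.findContours(cv2.inRange(hsv,lo,hi_),cv2.RETR_EXTERNAL,cv2.CHAIN_APPROX_NONE)
    for k in cs:
        x,y,w,h=cv2.boundingRect(k)
        if cv2.contourArea(k)<60 or not(140<x<500 and 140<y<350): continue
        z=.019 if n in("tape","blue") else .06
        print(n,(x+w//2,y+h//2),np.round([*cv2.minAreaRect(cast(c,k[:,0],z).astype(np.float32))[:2]],3).tolist())
E
```

```text
(351, 398) 2976.5
    (0, [0.132, -0.049], [0.201, 0.161], 60.6)
    (0.012, [0.135, -0.049], [0.199, 0.159], 60.6)
    (0.02, [0.137, -0.049], [0.198, 0.158], 60.6)
    (0.06, [0.147, -0.047], [0.19, 0.152], 60.6)
(302, 407) 5988.5
    (0, [0.1, 0.036], [0.151, 0.319], 84.1)
    (0.012, [0.103, 0.035], [0.149, 0.315], 84.1)
    (0.02, [0.105, 0.035], [0.148, 0.313], 84.1)
    (0.06, [0.116, 0.033], [0.142, 0.301], 84.1)
(213, 277) 176.0
    (0, [0.39, 0.257], [0.032, 0.035], 2.4)
    (0.012, [0.39, 0.254], [0.032, 0.034], 2.4)
    (0.02, [0.39, 0.252], [0.032, 0.034], 2.4)
    (0.06, [0.39, 0.242], [0.031, 0.033], 2.4)
(437, 279) 448.0
    (0, [0.398, -0.256], [0.055, 0.049], 64.4)
    (0.012, [0.398, -0.254], [0.055, 0.048], 64.4)
    (0.02, [0.398, -0.252], [0.054, 0.048], 64.4)
    (0.06, [0.398, -0.243], [0.052, 0.046], 64.4)
(272, 267) 160.5
    (0, [0.416, 0.121], [0.032, 0.035], 1.4)
    (0.012, [0.416, 0.12], [0.032, 0.034], 1.4)
    (0.02, [0.415, 0.119], [0.031, 0.034], 1.4)
    (0.06, [0.415, 0.114], [0.03, 0.033], 1.4)
(379, 260) 385.0
    (0, [0.438, -0.124], [0.049, 0.
[... 598 characters left out ...]
3.5
    (0, [0.62, -0.216], [0.126, 0.129], 0.7)
    (0.012, [0.618, -0.213], [0.125, 0.127], 0.7)
    (0.02, [0.616, -0.212], [0.124, 0.126], 0.7)
    (0.06, [0.607, -0.204], [0.119, 0.121], 0.7)
(322, 177) 2318.0
    (0, [0.629, 0.012], [0.085, 0.156], 8.6)
    (0.012, [0.626, 0.011], [0.084, 0.155], 8.6)
    (0.02, [0.624, 0.011], [0.083, 0.154], 8.6)
    (0.06, [0.615, 0.01], [0.08, 0.148], 8.6)
tape (168, 257) [[0.433, 0.357], [0.064, 0.067]]
blue (322, 265) [[0.424, 0.007], [0.052, 0.047]]
teal (414, 242) [[0.477, -0.192], [0.047, 0.046]]
orange (427, 332) [[0.286, -0.22], [0.054, 0.041]]
orange (400, 301) [[0.35, -0.162], [0.048, 0.041]]
red (474, 311) [[0.331, -0.32], [0.055, 0.042]]
```

View pics/crop1.png

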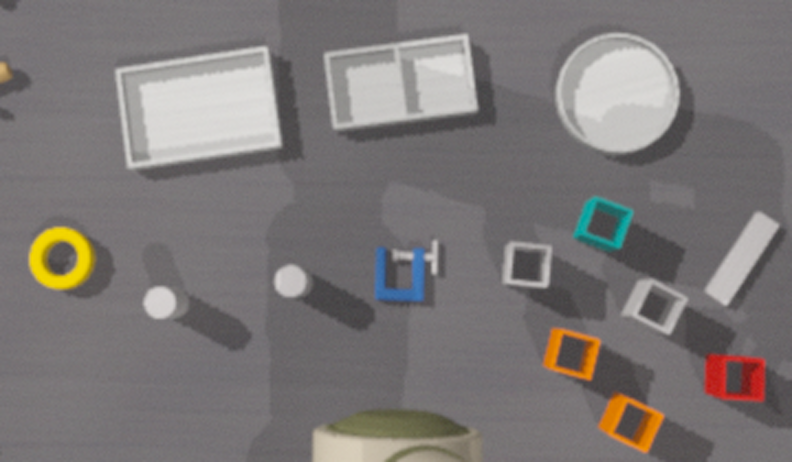

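```bash
cat >> h.py <<'E'
def plan(x,y,z,yaw=None):
    """yaw: world direction (deg) of jaw axis (tool z), mod 180. Prints the turn about tool y, then shifts after that turn."""
    s=bot.get_state(); p=np.array(s['eef_pos']); T=R.from_rotvec(s['tcp_rot']); M=T.as_matrix()
    # levelling: turn that brings tool y to -z
    cur=np.degrees(np.arctan2(M[1,2],M[0,2])); a=0
    if yaw is not None:
        a=(yaw-cur+90)%180-90
    yd=np.array([0,0,-1.]); ang=np.radians(cur+a); zd=np.array([np.cos(ang),np.sin(ang),0]); xd=np.cross(yd,zd)
    M2=np.c_[xd,yd,zd]; rv=R.from_matrix(M.T@M2).as_rotvec()
    d=M2.T@(np.array([x,y,z])-p)
    print('t%.2f'%s['time'],'pos',np.round(p,4),'jaw %.1f'%cur,'turn(tool)',np.round(rv,4),'n>=%.1f'%(abs(rv).max()/.12),'shift',np.round(d,4),'n>=%.1f'%(np.linalg.norm(d)/.041),'j6 %.2f'%s['joint_positions'][5],'w %.4f'%s['gripper_width'],'F',np.round(s['ft_force'],1))
E
python3 - <<'E'
from h import *
plan(.42,-.2,.25)
c=imaging.get_calibration("wrist");print(c)
E
```

```text
t0.10 pos [ 0.118  -0.5113  0.1978] jaw -77.0 turn(tool) [ 0.0011 -0.     -0.0002] n>=0.0 shift [-0.3642 -0.0522 -0.2354] n>=10.7 j6 -0.22 w 0.0853 F [ 0.2 -0.3 -0. ]
{'fx': 371.64829954431775, 'fy': 371.64829954431775, 'cx': 323.2414670386821, 'cy': 235.90907896667116, 'eye': array([ 0.19196637, -0.49482684,  0.37273863]), 'rotation': array([-0.25503371,  0.20533375, -1.33244376])}
```

{"method": "play_rows", "body": {
  "rows": [
    {"x":-0.033,"y":-0.0047,"z":-0.0214},
    {"x":-0.033,"y":-0.0047,"z":-0.0214},
    {"x":-0.033,"y":-0.0047,"z":-0.0214},
    {"x":-0.033,"y":-0.0047,"z":-0.0214},
    {"x":-0.033,"y":-0.0047,"z":-0.0214},
    {"x":-0.033,"y":-0.0047,"z":-0.0214},
    {"x":-0.033,"y":-0.0047,"z":-0.0214},
    {"x":-0.033,"y":-0.0047,"z":-0.0214},
    {"x":-0.033,"y":-0.0047,"z":-0.0214},
    {"x":-0.033,"y":-0.0047,"z":-0.0214},
    {"x":-0.033,"y":-0.0047,"z":-0.0214},
    {}
  ]
}}

```text
validation failed for argument at $.ro...
```

```bash
cat >> h.py <<'E'
def wsnap(name):
    c=dict(imaging.get_calibration("wrist")); c['fish']=True
    im=imaging.snapshot("wrist")[:,:,::-1].copy(); cv2.imwrite(f"pics/{name}.png",im); np.save(f"pics/{name}.npy",c,allow_pickle=True); return im,c
def blobs(im,c,z,lo=(0,0,120),hi=(180,45,255),amin=300,fill=False):
    m=cv2.inRange(cv2.cvtColor(im,cv2.COLOR_BGR2HSV),lo,hi)
    cs,_=cv2.findContours(m,cv2.RETR_EXTERNAL,cv2.CHAIN_APPROX_NONE)
    for k in cs:
        if cv2.contourArea(k)<amin: continue
        x,y,w,h=cv2.boundingRect(k); r=cv2.minAreaRect(cast(c,k[:,0],z).astype(np.float32))
        print((x+w//2,y+h//2),int(cv2.contourArea(k)),np.round(r[0],4),np.round(r[1],4),'%.1f'%r[2])
E
python3 - <<'E'
from h import *
plan(.42,-.2,.25)
im,c=wsnap("w1"); print(c['eye'],c['rotation']); blobs(im,c,.06)
E
```

```text
t0.10 pos [ 0.118  -0.5113  0.1978] jaw -77.0 turn(tool) [ 0.0011 -0.     -0.0002] n>=0.0 shift [-0.3642 -0.0522 -0.2354] n>=10.7 j6 -0.22 w 0.0853 F [ 0.2 -0.3 -0. ]
[ 0.19196637 -0.49482684  0.37273863] [-0.25503371  0.20533375 -1.33244376]
(163, 445) 318 [-0.2439 -0.3761] [0.0368 0.0587] 71.7
(496, 446) 1756 [-0.1524 -0.8211] [0.151  0.0714] 43.7
(25, 397) 1119 [-0.2833 -0.1139] [0.1094 0.0911] 73.5
(37, 345) 3962 [-0.1601 -0.1704] [0.1381 0.1663] 74.4
(285, 323) 20784 [-0.0702 -0.4881] [0.3571 0.1598] 69.1
(623, 227) 472 [ 0.1794 -0.848 ] [0.0837 0.0265] 79.3
(9, 220) 1450 [ 0.0223 -0.1536] [0.0388 0.151 ] 85.1
(583, 115) 8097 [ 0.2762 -0.7402] [0.2457 0.0789] 22.0
(320, 240) 98798 [ 0.0674 -0.7575] [1.3783 0.3778] 73.1
```

View pics/w1.png

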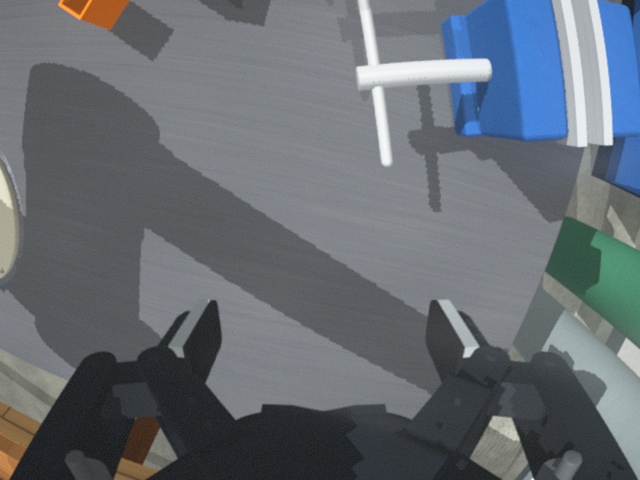

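The move was refused (empty row), so this shows only the start view: orange tube at (95,5), the gripper at the bottom. Retrying.

{"method": "play_rows", "body": {
  "rows": [
    {"x":-0.033,"y":-0.0047,"z":-0.0214},
    {"x":-0.033,"y":-0.0047,"z":-0.0214},
    {"x":-0.033,"y":-0.0047,"z":-0.0214},
    {"x":-0.033,"y":-0.0047,"z":-0.0214},
    {"x":-0.033,"y":-0.0047,"z":-0.0214},
    {"x":-0.033,"y":-0.0047,"z":-0.0214},
    {"x":-0.033,"y":-0.0047,"z":-0.0214},
    {"x":-0.033,"y":-0.0047,"z":-0.0214},
    {"x":-0.033,"y":-0.0047,"z":-0.0214},
    {"x":-0.033,"y":-0.0047,"z":-0.0214},
    {"x":-0.033,"y":-0.0047,"z":-0.0214},
    {"x":0,"grip":70}
  ]
}}

```text
validation failed for argument at $.ro...
```

{"method": "play_rows", "body": {
  "rows": [
    {"x":-0.033,"y":-0.0047,"z":-0.0214,"ax":0,"ay":0,"az":0,"grip":100},
    {"x":-0.033,"y":-0.0047,"z":-0.0214,"ax":0,"ay":0,"az":0,"grip":100}
  ]
}}

```text
time: 0.32
eef_pos: [0.1725, -0.4545, 0.2069]
tcp_rot: [-0.236, 2.105, -2.101]
ft_force: [1.6, 0.8, 0.5]
gripper_width: 0.0853
```

{"method": "play_rows", "body": {
  "rows": [
    {"x":-0.033,"y":-0.0047,"z":-0.0214,"ax":0,"ay":0,"az":0,"grip":100},
    {"x":-0.033,"y":-0.0047,"z":-0.0214,"ax":0,"ay":0,"az":0,"grip":100},
    {"x":-0.033,"y":-0.0047,"z":-0.0214,"ax":0,"ay":0,"az":0,"grip":100},
    {"x":-0.033,"y":-0.0047,"z":-0.0214,"ax":0,"ay":0,"az":0,"grip":100},
    {"x":-0.033,"y":-0.0047,"z":-0.0214,"ax":0,"ay":0,"az":0,"grip":100},
    {"x":-0.033,"y":-0.0047,"z":-0.0214,"ax":0,"ay":0,"az":0,"grip":100},
    {"x":-0.033,"y":-0.0047,"z":-0.0214,"ax":0,"ay":0,"az":0,"grip":100},
    {"x":-0.033,"y":-0.0047,"z":-0.0214,"ax":0,"ay":0,"az":0,"grip":100},
    {"x":-0.033,"y":-0.0047,"z":-0.0214,"ax":0,"ay":0,"az":0,"grip":100},
    {"x":0,"y":0,"z":0,"ax":0,"ay":0,"az":0,"grip":70},
    {"x":0,"y":0,"z":0,"ax":0,"ay":0,"az":0,"grip":70}
  ]
}}

```text
time: 1.23
eef_pos: [0.4196, -0.1993, 0.2499]
tcp_rot: [-0.243, 2.099, -2.099]
ft_force: [-0.5, -0.6, 0.1]
gripper_width: 0.0638
```

Run:
```python
from h import *
plan(.42,-.2,.25)
im,c=wsnap("w2"); print(c['eye'],c['rotation']); blobs(im,c,.06)
```

```text
t1.23 pos [ 0.4196 -0.1993  0.2499] jaw -76.8 turn(tool) [0.0001 0.     0.0002] n>=0.0 shift [-0.0002 -0.0001  0.0008] n>=0.0 j6 0.64 w 0.0638 F [-0.5 -0.6  0.1]
[ 0.49348344 -0.1822902   0.42478875] [-0.25637823  0.20421019 -1.32884076]
(16, 448) 1290 [-0.3117  0.3732] [0.0921 0.363 ] 67.1
(470, 425) 831 [ 0.1334 -0.4837] [0.1105 0.0595] 46.7
(188, 431) 582 [ 0.0317 -0.0835] [0.0373 0.1328] 87.8
(566, 371) 320 [ 0.2595 -0.6077] [0.0285 0.0628] 23.8
(614, 403) 2915 [ 0.0859 -0.9157] [0.6607 0.1282] 46.6
(531, 337) 733 [ 0.3042 -0.506 ] [0.0502 0.071 ] 19.4
(424, 320) 656 [ 0.3116 -0.3471] [0.0843 0.0218] 36.1
(53, 320) 8003 [0.1374 0.1888] [0.2518 0.1897] 51.8
(332, 206) 177436 [ 0.4379 -0.2424] [0.5904 0.7346] 30.6
(52, 28) 3770 [0.5679 0.1735] [0.0771 0.1651] 4.3
```

View pics/w2.png

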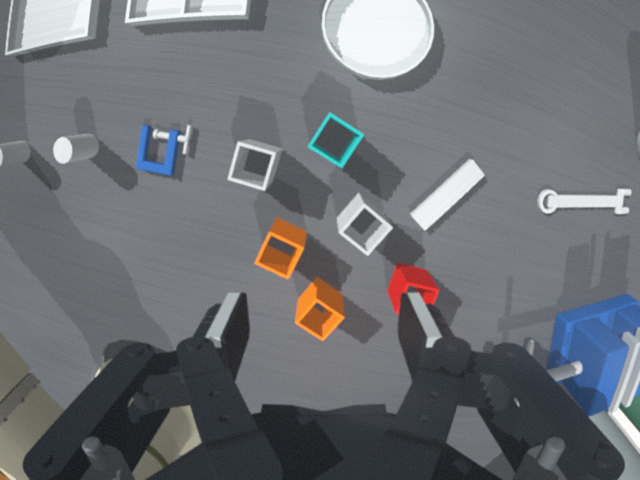

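The wrist view shows grey tubes at (255,165) and (365,225) and the flat bar at (448,195). It also shows the tin at (378,30) and the look-alikes: teal (336,140), orange (281,248) and (320,310), red (413,290).

```bash
cat >> h.py <<'E'
def tubes(im,c,rois,ths=(150,170,190)):
    g=cv2.cvtColor(im,cv2.COLOR_BGR2GRAY)
    for (x0,y0,x1,y1) in rois:
        for th in ths:
            m=(g[y0:y1,x0:x1]>th).astype(np.uint8)
            cs,hi=cv2.findContours(m,cv2.RETR_CCOMP,cv2.CHAIN_APPROX_NONE)
            for k,h in zip(cs,hi[0]):
                if cv2.contourArea(k)<150: continue
                r=cv2.minAreaRect(cast(c,k[:,0]+[x0,y0],.06).astype(np.float32))
                print((x0,y0),th,'hole' if h[3]>=0 else 'outer',np.round(r[0],4),np.round(r[1],4),'%.1f'%r[2])
E
python3 - <<'E'
from h import *
im=cv2.imread("pics/w2.png"); c=np.load("pics/w2.npy",allow_pickle=True).item()
tubes(im,c,[(215,125,295,200),(325,185,400,262)])
print('flat');
g=cv2.cvtColor(im,cv2.COLOR_BGR2GRAY)
for th in (150,180):
  for (x0,y0,x1,y1,z) in ((400,145,500,240,.012),(310,0,450,85,.02)):
    cs,_=cv2.findContours((g[y0:y1,x0:x1]>th).astype(np.uint8),cv2.RETR_EXTERNAL,cv2.CHAIN_APPROX_NONE)
    k=max(cs,key=cv2.contourArea); r=cv2.minAreaRect(cast(c,k[:,0]+[x0,y0],z).astype(np.float32)); print(th,np.round(r[0],4),np.round(r[1],4),r[2])
E
```

```text
(215, 125) 150 outer [ 0.4386 -0.1216] [0.042  0.0459] 84.6
(215, 125) 150 hole [ 0.4368 -0.1215] [0.0347 0.0345] 85.5
(215, 125) 170 outer [ 0.4369 -0.1213] [0.0408 0.0412] 85.3
(215, 125) 170 hole [ 0.4368 -0.1215] [0.0355 0.0348] 85.8
(215, 125) 190 outer [ 0.4367 -0.1214] [0.0401 0.0405] 85.6
(215, 125) 190 hole [ 0.4368 -0.1213] [0.036  0.0356] 85.9
(325, 185) 150 outer [ 0.4026 -0.2448] [0.0528 0.0453] 63.3
(325, 185) 150 hole [ 0.3996 -0.2473] [0.0306 0.0345] 64.8
(325, 185) 170 outer [ 0.4023 -0.2449] [0.0521 0.0443] 63.3
(325, 185) 170 hole [ 0.399  -0.2482] [0.0335 0.0348] 63.8
(325, 185) 190 outer [ 0.4022 -0.2447] [0.0512 0.0429] 62.9
(325, 185) 190 hole [ 0.399  -0.2481] [0.0336 0.0356] 64.2
flat
150 [ 0.4511 -0.3417] [0.0299 0.1012] 57.229881286621094
150 [ 0.6012 -0.219 ] [0.092  0.1246] 16.7821102142334
180 [ 0.4509 -0.3418] [0.0286 0.0999] 57.23483657836914
180 [ 0.6017 -0.2188] [0.0909 0.1229] 16.815332412719727
```

Run:
```python
from h import *
plan(.399,-.248,.12,64)
```

```text
t1.28 pos [ 0.4188 -0.2002  0.2497] jaw -76.9 turn(tool) [1.000e-04 6.821e-01 7.000e-04] n>=5.7 shift [-0.0031  0.1297  0.0516] n>=3.4 j6 0.64 w 0.0600 F [-1.4  0.5  0.1]
```

{"method": "play_rows", "body": {
  "rows": [
    {"x":0,"y":0,"z":0,"ax":0,"ay":0.1137,"az":0,"grip":65},
    {"x":0,"y":0,"z":0,"ax":0,"ay":0.1137,"az":0,"grip":65},
    {"x":0,"y":0,"z":0,"ax":0,"ay":0.1137,"az":0,"grip":65},
    {"x":0,"y":0,"z":0,"ax":0,"ay":0.1137,"az":0,"grip":65},
    {"x":0,"y":0,"z":0,"ax":0,"ay":0.1137,"az":0,"grip":65},
    {"x":0,"y":0,"z":0,"ax":0,"ay":0.1137,"az":0,"grip":65},
    {"x":-0.0008,"y":0.0324,"z":0.0129,"ax":0,"ay":0,"az":0,"grip":65},
    {"x":-0.0008,"y":0.0324,"z":0.0129,"ax":0,"ay":0,"az":0,"grip":65},
    {"x":-0.0008,"y":0.0324,"z":0.0129,"ax":0,"ay":0,"az":0,"grip":65},
    {"x":-0.0008,"y":0.0324,"z":0.0129,"ax":0,"ay":0,"az":0,"grip":65},
    {"x":0,"y":0,"z":0,"ax":0,"ay":0,"az":0,"grip":65},
    {"x":0,"y":0,"z":0,"ax":0,"ay":0,"az":0,"grip":65}
  ]
}}

```text
time: 2.28
eef_pos: [0.3978, -0.2489, 0.12]
tcp_rot: [-0.456, -1.967, 1.964]
ft_force: [0.9, 0.5, 0.3]
gripper_width: 0.0553
```

Run:
```python
from h import *
plan(.399,-.248,.03,64)
im,c=wsnap("w3"); tubes(im,c,[(0,0,640,330)],(170,190))
```

```text
t2.28 pos [ 0.3978 -0.2489  0.12  ] jaw -116.3 turn(tool) [ 0.001  -0.0047  0.0027] n>=0.0 shift [-0.0007  0.09   -0.0013] n>=2.2 j6 1.22 w 0.0553 F [0.9 0.5 0.3]
(0, 0) 170 outer [ 0.4369 -0.1216] [0.0407 0.0412] 85.3
(0, 0) 170 hole [ 0.4368 -0.1217] [0.0349 0.0343] 85.6
(0, 0) 170 outer [ 0.3988 -0.2492] [0.0406 0.0405] 63.8
(0, 0) 170 hole [ 0.3989 -0.249 ] [0.0339 0.0351] 64.4
(0, 0) 170 outer [ 0.4774 -0.1966] [0.039  0.0341] 70.8
(0, 0) 170 outer [ 0.6046 -0.057 ] [0.0694 0.0806] 8.8
(0, 0) 170 outer [ 0.4533 -0.3326] [0.0223 0.083 ] 57.4
(0, 0) 170 outer [ 0.4827 -0.4618] [0.0261 0.0547] 25.2
(0, 0) 170 hole [ 0.4768 -0.4477] [0.0181 0.0126] 11.7
(0, 0) 170 outer [ 0.5751 -0.2101] [0.1054 0.0553] 53.3
(0, 0) 190 outer [ 0.4368 -0.1215] [0.0404 0.0404] 85.8
(0, 0) 190 hole [ 0.4368 -0.1216] [0.0355 0.0349] 85.6
(0, 0) 190 outer [ 0.3985 -0.2491] [0.0401 0.0399] 63.8
(0, 0) 190 hole [ 0.399 -0.249] [0.0343 0.0349] 63.8
(0, 0) 190 outer [ 0.6046 -0.0569] [0.0688 0.0803] 8.7
(0, 0) 190 outer [ 0.4532 -0.3327] [0.0218 0.0826] 57.4
(0, 0) 190 outer [ 0.4828 -0.4624] [0.0255 0.0536] 25.0
(0, 0) 190 hole [ 0.4771 -0.4484] [0.0187 0.0146] 8.4
(0, 0) 190 outer [ 0.5751 -0.2101] [0.1049 0.0553] 53.3
```

View pics/w3.png

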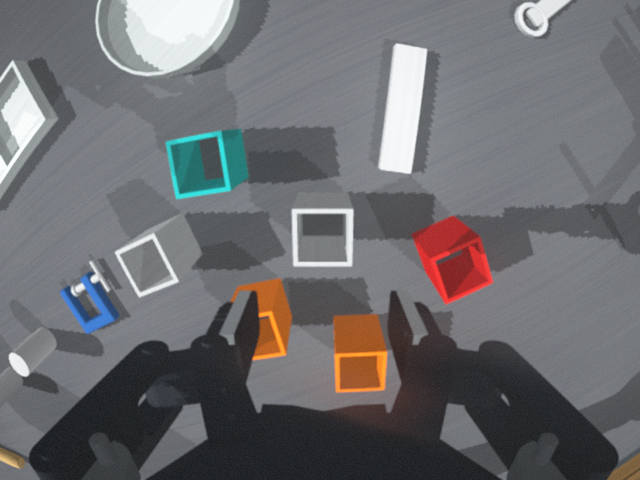

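Grey tube B is square in the jaws at (323,236), re-measured at (0.399,-0.249), and the neighbours are clear. Going down and gripping.

{"method": "play_rows", "body": {
  "rows": [
    {"x":-0.0007,"y":0.03,"z":0,"ax":0,"ay":0,"az":0,"grip":65},
    {"x":0,"y":0.03,"z":0,"ax":0,"ay":0,"az":0,"grip":65},
    {"x":0,"y":0.03,"z":0,"ax":0,"ay":0,"az":0,"grip":65},
    {"x":0,"y":0,"z":0,"ax":0,"ay":0,"az":0,"grip":65},
    {"x":0,"y":0,"z":0,"ax":0,"ay":0,"az":0,"grip":30},
    {"x":0,"y":0,"z":0,"ax":0,"ay":0,"az":0,"grip":30},
    {"x":0,"y":0,"z":0,"ax":0,"ay":0,"az":0,"grip":30},
    {"x":0,"y":0,"z":0,"ax":0,"ay":0,"az":0,"grip":30},
    {"x":0,"y":0,"z":0,"ax":0,"ay":0,"az":0,"grip":30},
    {"x":0,"y":0,"z":0,"ax":0,"ay":0,"az":0,"grip":30}
  ]
}}

```text
time: 3.17
eef_pos: [0.3999, -0.2488, 0.0311]
tcp_rot: [-0.457, -1.968, 1.97]
ft_force: [0.2, -0.3, -0.3]
gripper_width: 0.0259
```

Run:
```python
from h import *
plan(.399,-.249,.15); plan(.6295,-.025,.15,98.6)
```

```text
t3.17 pos [ 0.3999 -0.2488  0.0311] jaw -116.1 turn(tool) [-0.0004  0.     -0.0011] n>=0.0 shift [ 0.0007 -0.1189  0.0005] n>=2.9 j6 1.22 w 0.0259 F [ 0.2 -0.3 -0.3]
t3.17 pos [ 0.3999 -0.2488  0.0311] jaw -116.1 turn(tool) [-0.0007 -0.6055 -0.001 ] n>=5.0 shift [-0.2605 -0.1189 -0.187 ] n>=8.3 j6 1.22 w 0.0259 F [ 0.2 -0.3 -0.3]
```

Run:
```python
from h import *
im,c=wsnap("w4")
s=imaging.snapshot("scene")[:,:,::-1]; s=cv2.resize(s[110:260,200:420],None,fx=2.5,fy=2.5); cv2.imwrite("pics/s4.png",s)
h=np.zeros((480,1200,3),np.uint8); h[:,:640]=im; h[:375,640:1190]=s; cv2.imwrite("pics/w4b.png",cv2.resize(h,None,fx=.66,fy=.66))
```

```text
(no output)
```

View pics/w4b.png

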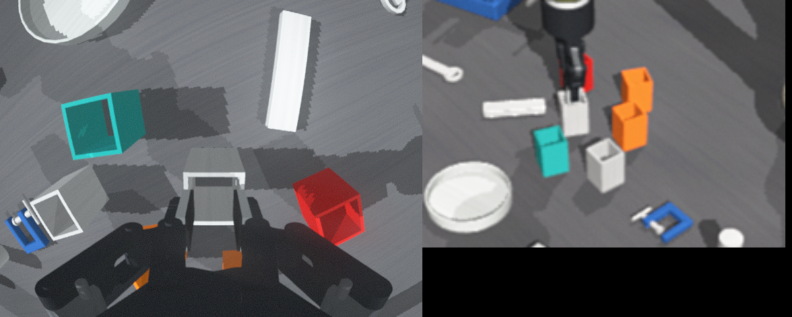

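Run:
```python
from h import *
im=cv2.imread("pics/w4.png"); cv2.imwrite("pics/w4c.png",cv2.resize(im[240:440,220:440],None,fx=2.7,fy=2.7,interpolation=cv2.INTER_CUBIC)); tubes(im,c:=np.load("pics/w4.npy",allow_pickle=True).item(),[(260,240,400,360)],(150,190))
print(bot.get_state()['gripper_width'])
```

```text
(260, 240) 150 outer [ 0.3826 -0.2409] [0.028  0.0029] 63.9
(260, 240) 150 outer [ 0.4116 -0.2555] [0.0404 0.0126] 64.6
(260, 240) 190 outer [ 0.3825 -0.2411] [0.0275 0.0029] 63.9
(260, 240) 190 outer [ 0.4116 -0.2555] [0.0398 0.0117] 64.2
0.0255613668558247
```

View pics/w4c.png

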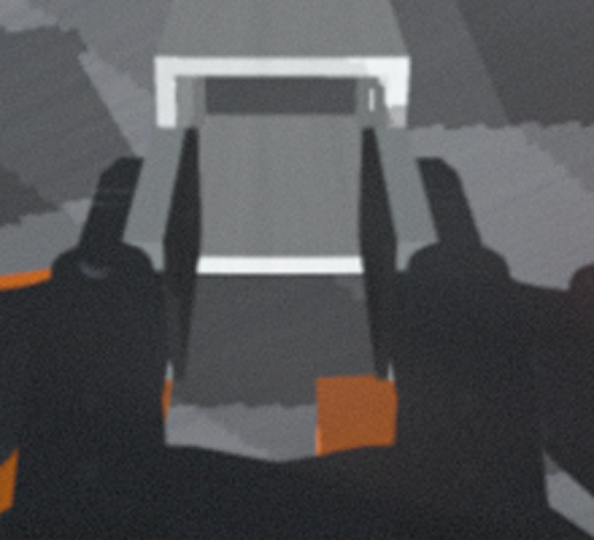

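```bash
cat >> h.py <<'E'
def proj(c,P):
    M=R.from_rotvec(c['rotation']).as_matrix(); d=(np.atleast_2d(P)-c['eye'])@M
    th=np.arctan2(np.hypot(d[:,0],d[:,1]),-d[:,2]); r=np.hypot(d[:,0],d[:,1])
    return np.c_[c['cx']+c['fx']*th*d[:,0]/r, c['cy']-c['fy']*th*d[:,1]/r]
E
python3 - <<'E'
from h import *
c=np.load("pics/w4.npy",allow_pickle=True).item()
s=bot.get_state(); M=R.from_rotvec(s['tcp_rot']).as_matrix(); p=np.array(s['eef_pos'])
for back in (0,.0187,.03):
  for dx in (-.011,.011):
    for dz in (-.013,.013):
        q=proj(c,p+M@np.array([dx,-back,dz]))[0]; print(back,dx,dz,np.round(q),'crop',np.round((q-[220,240])*2.7))
E
```

```text
0 -0.011 -0.013 [296. 255.] crop [206.  42.]
0 -0.011 0.013 [348. 255.] crop [345.  42.]
0 0.011 -0.013 [297. 295.] crop [209. 147.]
0 0.011 0.013 [347. 295.] crop [342. 147.]
0.0187 -0.011 -0.013 [293. 270.] crop [198.  80.]
0.0187 -0.011 0.013 [350. 270.] crop [352.  80.]
0.0187 0.011 -0.013 [295. 312.] crop [202. 194.]
0.0187 0.011 0.013 [349. 312.] crop [348. 194.]
0.03 -0.011 -0.013 [291. 280.] crop [193. 107.]
0.03 -0.011 0.013 [352. 280.] crop [357. 108.]
0.03 0.011 -0.013 [293. 324.] crop [197. 226.]
0.03 0.011 0.013 [351. 324.] crop [352. 226.]
```

Run:
```python
from h import *
for n,p,rv,w in (("w2",[0.4196,-0.1993,0.2499],[-0.243,2.099,-2.099],.0638),("w3",[0.3978,-0.2489,0.12],[-0.456,-1.967,1.964],.0553)):
  c=np.load(f"pics/{n}.npy",allow_pickle=True).item(); M=R.from_rotvec(rv).as_matrix()
  for back in (0,.01,.0187,.03,.04):
    print(n,back,np.round(proj(c,[np.array(p)+M@np.array([dx,-back,s*w/2]) for dx in (-.011,.011) for s in (-1,1)])).tolist())
```

```text
w2 0 [[260.0, 255.0], [386.0, 255.0], [262.0, 294.0], [383.0, 294.0]]
w2 0.01 [[257.0, 262.0], [389.0, 262.0], [259.0, 302.0], [386.0, 302.0]]
w2 0.0187 [[253.0, 269.0], [392.0, 269.0], [257.0, 311.0], [389.0, 311.0]]
w2 0.03 [[249.0, 279.0], [397.0, 279.0], [253.0, 323.0], [393.0, 323.0]]
w2 0.04 [[244.0, 289.0], [401.0, 289.0], [249.0, 334.0], [397.0, 334.0]]
w3 0 [[267.0, 255.0], [377.0, 255.0], [270.0, 294.0], [375.0, 294.0]]
w3 0.01 [[264.0, 262.0], [380.0, 262.0], [267.0, 303.0], [377.0, 303.0]]
w3 0.0187 [[262.0, 269.0], [382.0, 269.0], [265.0, 311.0], [379.0, 311.0]]
w3 0.03 [[258.0, 279.0], [386.0, 279.0], [261.0, 323.0], [383.0, 323.0]]
w3 0.04 [[254.0, 289.0], [390.0, 289.0], [258.0, 335.0], [386.0, 335.0]]
```

The pads closed to 26 mm without touching. In the wrist image the finger ends sit 35–40 mm behind the reported TCP, so they were just above the tube. I'll open, go down to TCP z = 6 mm (safe either way) and close again.

{"method": "play_rows", "body": {
  "rows": [
    {"x":0,"y":0,"z":0,"ax":0,"ay":0,"az":0,"grip":68},
    {"x":0,"y":0,"z":0,"ax":0,"ay":0,"az":0,"grip":68},
    {"x":0,"y":0,"z":0,"ax":0,"ay":0,"az":0,"grip":68},
    {"x":0,"y":0,"z":0,"ax":0,"ay":0,"az":0,"grip":68},
    {"x":0,"y":0.01,"z":0,"ax":0,"ay":0,"az":0,"grip":68},
    {"x":0,"y":0.015,"z":0,"ax":0,"ay":0,"az":0,"grip":68},
    {"x":0,"y":0,"z":0,"ax":0,"ay":0,"az":0,"grip":30},
    {"x":0,"y":0,"z":0,"ax":0,"ay":0,"az":0,"grip":30},
    {"x":0,"y":0,"z":0,"ax":0,"ay":0,"az":0,"grip":30},
    {"x":0,"y":0,"z":0,"ax":0,"ay":0,"az":0,"grip":30},
    {"x":0,"y":0,"z":0,"ax":0,"ay":0,"az":0,"grip":30},
    {"x":0,"y":0,"z":0,"ax":0,"ay":0,"az":0,"grip":30}
  ]
}}

```text
time: 4.27
eef_pos: [0.3997, -0.2487, 0.0056]
tcp_rot: [-0.456, -1.968, 1.969]
ft_force: [-0.6, 0.1, -2.4]
gripper_width: 0.0388
```

{"method": "play_rows", "body": {
  "rows": [
    {"x":0,"y":-0.02,"z":0,"ax":0,"ay":0,"az":0,"grip":30},
    {"x":0,"y":-0.035,"z":0,"ax":0,"ay":0,"az":0,"grip":30},
    {"x":0,"y":-0.035,"z":0,"ax":0,"ay":0,"az":0,"grip":30},
    {"x":0,"y":-0.03,"z":0,"ax":0,"ay":0,"az":0,"grip":30},
    {"x":0,"y":0,"z":0,"ax":0,"ay":-0.1,"az":0,"grip":30},
    {"x":0,"y":0,"z":0,"ax":0,"ay":-0.1,"az":0,"grip":30},
    {"x":0,"y":0,"z":0,"ax":0,"ay":-0.1,"az":0,"grip":30},
    {"x":0,"y":0,"z":0,"ax":0,"ay":-0.1,"az":0,"grip":30},
    {"x":0,"y":0,"z":0,"ax":0,"ay":-0.1,"az":0,"grip":30},
    {"x":0,"y":0,"z":0,"ax":0,"ay":-0.105,"az":0,"grip":30},
    {"x":0,"y":0,"z":0,"ax":0,"ay":0,"az":0,"grip":30}
  ]
}}

```text
time: 5.18
eef_pos: [0.3995, -0.2485, 0.1255]
tcp_rot: [-0.164, 2.142, -2.142]
ft_force: [0.4, 0.2, -1.1]
gripper_width: 0.0388
```

Run:
```python
from h import *
plan(.6295,-.025,.12,98.6)
```

```text
t5.18 pos [ 0.3995 -0.2485  0.1255] jaw -81.2 turn(tool) [-0.      0.0032  0.    ] n>=0.0 shift [-0.2608  0.0055 -0.1866] n>=7.8 j6 0.61 w 0.0388 F [ 0.4  0.2 -1.1]
```

{"method": "play_rows", "body": {
  "rows": [
    {"x":-0.029,"y":0,"z":-0.0207,"ax":0,"ay":0,"az":0,"grip":30},
    {"x":-0.029,"y":0,"z":-0.0207,"ax":0,"ay":0,"az":0,"grip":30},
    {"x":-0.029,"y":0,"z":-0.0207,"ax":0,"ay":0,"az":0,"grip":30},
    {"x":-0.029,"y":0,"z":-0.0207,"ax":0,"ay":0,"az":0,"grip":30},
    {"x":-0.029,"y":0,"z":-0.0207,"ax":0,"ay":0,"az":0,"grip":30},
    {"x":-0.029,"y":0,"z":-0.0207,"ax":0,"ay":0,"az":0,"grip":30},
    {"x":-0.029,"y":0,"z":-0.0207,"ax":0,"ay":0,"az":0,"grip":30},
    {"x":-0.029,"y":0,"z":-0.0207,"ax":0,"ay":0,"az":0,"grip":30},
    {"x":-0.029,"y":0,"z":-0.0207,"ax":0,"ay":0,"az":0,"grip":30},
    {"x":0,"y":0,"z":0,"ax":0,"ay":0,"az":0,"grip":30}
  ]
}}

```text
time: 6.02
eef_pos: [0.6326, -0.021, 0.1247]
tcp_rot: [-0.16, 2.144, -2.141]
ft_force: [-0.3, -0.2, -3.0]
gripper_width: 0.0388
```

Run:
```python
from h import *
plan(.6295,-.025,.0106,98.6)
im,c=wsnap("w5"); blobs(im,c,.02,(0,0,170))
```

```text
t6.02 pos [ 0.6326 -0.021   0.1247] jaw -81.4 turn(tool) [ 0.0012  0.0002 -0.0014] n>=0.0 shift [0.0037 0.1141 0.0035] n>=2.8 j6 1.20 w 0.0388 F [-0.3 -0.2 -3. ]
(323, 323) 1340 [ 0.5408 -0.034 ] [0.0789 0.0937] 7.6
(522, 263) 9292 [ 0.6269 -0.2128] [0.1327 0.1083] 61.8
(284, 222) 14494 [0.6258 0.0105] [0.0817 0.1503] 8.8
(72, 221) 12914 [0.5943 0.2203] [0.1059 0.1605] 9.8
(571, 27) 3575 [ 0.8703 -0.2159] [0.0548 0.1655] 4.6
(393, 23) 493 [ 0.7962 -0.0503] [0.0973 0.0054] 81.0
```

View pics/w5.png

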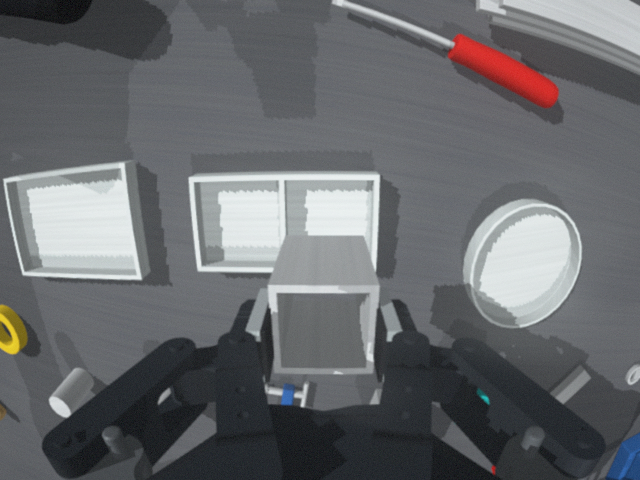

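The held tube shows at (323,330), the bay tray at (284,222) measured (0.626,0.0105) at 8.8°, and the long tray at (72,221) measured (0.594,0.220) at 9.8°. Sizes match. Lowering into the right-hand bay.

{"method": "play_rows", "body": {
  "rows": [
    {"x":0.0017,"y":0.01,"z":0.0044,"ax":0,"ay":0,"az":0,"grip":30},
    {"x":0,"y":0.025,"z":0,"ax":0,"ay":0,"az":0,"grip":30},
    {"x":0,"y":0.03,"z":0,"ax":0,"ay":0,"az":0,"grip":30},
    {"x":0,"y":0.03,"z":0,"ax":0,"ay":0,"az":0,"grip":30},
    {"x":0,"y":0.013,"z":0,"ax":0,"ay":0,"az":0,"grip":30},
    {"x":0,"y":0.006,"z":0,"ax":0,"ay":0,"az":0,"grip":30},
    {"x":0,"y":0,"z":0,"ax":0,"ay":0,"az":0,"grip":30}
  ]
}}

```text
time: 6.65
eef_pos: [0.6283, -0.0309, 0.0108]
tcp_rot: [-0.16, 2.146, -2.145]
ft_force: [0.2, -0.3, -2.9]
gripper_width: 0.039
```

{"method": "play_rows", "body": {
  "rows": [
    {"x":0,"y":0,"z":0,"ax":0,"ay":0,"az":0,"grip":60},
    {"x":0,"y":0,"z":0,"ax":0,"ay":0,"az":0,"grip":60},
    {"x":0,"y":0,"z":0,"ax":0,"ay":0,"az":0,"grip":60},
    {"x":0,"y":0,"z":0,"ax":0,"ay":0,"az":0,"grip":60},
    {"x":0,"y":-0.01,"z":0,"ax":0,"ay":0,"az":0,"grip":60},
    {"x":0,"y":-0.02,"z":0,"ax":0,"ay":0,"az":0,"grip":60},
    {"x":0,"y":-0.04,"z":0,"ax":0,"ay":0,"az":0,"grip":65},
    {"x":0,"y":-0.04,"z":0,"ax":0,"ay":0,"az":0,"grip":65},
    {"x":0,"y":-0.01,"z":0,"ax":0,"ay":0,"az":0,"grip":65},
    {"x":0,"y":0,"z":0,"ax":0,"ay":0,"az":0,"grip":65},
    {"x":0,"y":0,"z":0,"ax":0,"ay":0,"az":0,"grip":65}
  ]
}}

```text
time: 7.57
eef_pos: [0.629, -0.0301, 0.1321]
tcp_rot: [-0.159, 2.143, -2.143]
ft_force: [-0.9, 0.1, -0.8]
gripper_width: 0.0557
```

Run:
```python
from h import *
plan(.4368,-.1215,.10,85.7)
im,c=wsnap("w6"); tubes(im,c,[(150,200,460,400)],(180,))
```

```text
t7.57 pos [ 0.629  -0.0301  0.1321] jaw -81.4 turn(tool) [-0.0003  0.2247 -0.0013] n>=1.9 shift [0.1848 0.0321 0.1056] n>=5.2 j6 1.19 w 0.0557 F [-0.9  0.1 -0.8]
(150, 200) 180 outer [0.6247 0.0082] [0.0471 0.1217] 8.5
(150, 200) 180 hole [ 0.628  -0.0314] [0.0357 0.0357] 7.3
```

{"method": "play_rows", "body": {
  "rows": [
    {"x":0,"y":0,"z":0,"ax":0,"ay":0.1123,"az":0,"grip":65},
    {"x":0,"y":0,"z":0,"ax":0,"ay":0.1123,"az":0,"grip":65},
    {"x":0.0308,"y":0.0053,"z":0.0176,"ax":0,"ay":0,"az":0,"grip":65},
    {"x":0.0308,"y":0.0053,"z":0.0176,"ax":0,"ay":0,"az":0,"grip":65},
    {"x":0.0308,"y":0.0053,"z":0.0176,"ax":0,"ay":0,"az":0,"grip":65},
    {"x":0.0308,"y":0.0053,"z":0.0176,"ax":0,"ay":0,"az":0,"grip":65},
    {"x":0.0308,"y":0.0053,"z":0.0176,"ax":0,"ay":0,"az":0,"grip":65},
    {"x":0.0308,"y":0.0053,"z":0.0176,"ax":0,"ay":0,"az":0,"grip":65},
    {"x":0,"y":0,"z":0,"ax":0,"ay":0,"az":0,"grip":65},
    {"x":0,"y":0,"z":0,"ax":0,"ay":0,"az":0,"grip":65},
    {"x":0,"y":0,"z":0,"ax":0,"ay":0,"az":0,"grip":65}
  ]
}}

```text
time: 8.53
eef_pos: [0.4369, -0.1215, 0.0992]
tcp_rot: [-0.082, -2.183, 2.182]
ft_force: [0.6, 0.8, -0.4]
gripper_width: 0.0558
```

Run:
```python
from h import *
plan(.4368,-.1215,.004,85.7)
im,c=wsnap("w7"); tubes(im,c,[(230,180,420,320)],(180,))
```

```text
t8.53 pos [ 0.4369 -0.1215  0.0992] jaw -94.3 turn(tool) [ 0.0005 -0.0003  0.0006] n>=0.0 shift [0.0001 0.0952 0.    ] n>=2.3 j6 1.12 w 0.0558 F [ 0.6  0.8 -0.4]
(230, 180) 180 outer [ 0.437  -0.1212] [0.0401 0.0397] 85.7
(230, 180) 180 hole [ 0.4372 -0.1209] [0.0343 0.0345] 85.7
```

{"method": "play_rows", "body": {
  "rows": [
    {"x":0,"y":0.03,"z":0,"ax":0,"ay":0,"az":0,"grip":65},
    {"x":0,"y":0.035,"z":0,"ax":0,"ay":0,"az":0,"grip":65},
    {"x":0,"y":0.03,"z":0,"ax":0,"ay":0,"az":0,"grip":65},
    {"x":0,"y":0,"z":0,"ax":0,"ay":0,"az":0,"grip":65},
    {"x":0,"y":0,"z":0,"ax":0,"ay":0,"az":0,"grip":30},
    {"x":0,"y":0,"z":0,"ax":0,"ay":0,"az":0,"grip":30},
    {"x":0,"y":0,"z":0,"ax":0,"ay":0,"az":0,"grip":30},
    {"x":0,"y":0,"z":0,"ax":0,"ay":0,"az":0,"grip":30},
    {"x":0,"y":0,"z":0,"ax":0,"ay":0,"az":0,"grip":30}
  ]
}}

```text
time: 9.33
eef_pos: [0.4373, -0.1218, 0.0055]
tcp_rot: [-0.084, -2.183, 2.185]
ft_force: [0.4, -0.3, -1.9]
gripper_width: 0.0388
```

Run:
```python
from h import *
plan(.6204,.0466,.12,98.8)
```

```text
t9.33 pos [ 0.4373 -0.1218  0.0055] jaw -94.3 turn(tool) [-0.001  -0.2284 -0.0015] n>=1.9 shift [-0.2068 -0.1145 -0.1384] n>=6.7 j6 1.11 w 0.0388 F [ 0.4 -0.3 -1.9]
```

{"method": "play_rows", "body": {
  "rows": [
    {"x":0,"y":-0.02,"z":0,"ax":0,"ay":0,"az":0,"grip":30},
    {"x":0,"y":-0.03,"z":0,"ax":0,"ay":0,"az":0,"grip":30},
    {"x":0,"y":-0.035,"z":0,"ax":0,"ay":0,"az":0,"grip":30},
    {"x":0,"y":-0.03,"z":0,"ax":0,"ay":0,"az":0,"grip":30},
    {"x":0,"y":0,"z":0,"ax":0,"ay":-0.1142,"az":0,"grip":30},
    {"x":0,"y":0,"z":0,"ax":0,"ay":-0.1142,"az":0,"grip":30},
    {"x":-0.0295,"y":0,"z":-0.0198,"ax":0,"ay":0,"az":0,"grip":30},
    {"x":-0.0295,"y":0,"z":-0.0198,"ax":0,"ay":0,"az":0,"grip":30},
    {"x":-0.0295,"y":0,"z":-0.0198,"ax":0,"ay":0,"az":0,"grip":30},
    {"x":-0.0295,"y":0,"z":-0.0198,"ax":0,"ay":0,"az":0,"grip":30},
    {"x":-0.0295,"y":0,"z":-0.0198,"ax":0,"ay":0,"az":0,"grip":30},
    {"x":-0.0295,"y":0,"z":-0.0198,"ax":0,"ay":0,"az":0,"grip":30}
  ]
}}

```text
time: 10.33
eef_pos: [0.5945, 0.0244, 0.1201]
tcp_rot: [-0.164, 2.141, -2.142]
ft_force: [0.8, -0.8, -1.8]
gripper_width: 0.0388
```

{"method": "play_rows", "body": {
  "rows": [
    {"x":-0.0295,"y":0,"z":-0.0198,"ax":0,"ay":0,"az":0,"grip":30},
    {"x":0,"y":0,"z":0,"ax":0,"ay":0,"az":0,"grip":30},
    {"x":0,"y":0,"z":0,"ax":0,"ay":0,"az":0,"grip":30},
    {"x":0,"y":0,"z":0,"ax":0,"ay":0,"az":0,"grip":30}
  ]
}}

```text
time: 10.67
eef_pos: [0.6191, 0.0467, 0.1196]
tcp_rot: [-0.165, 2.142, -2.142]
ft_force: [-0.4, -0.6, -2.0]
gripper_width: 0.0389
```

Run:
```python
from h import *
plan(.6204,.0466,.0103,98.8)
```

```text
t10.67 pos [0.6191 0.0467 0.1196] jaw -81.2 turn(tool) [-0.0001 -0.0001  0.0006] n>=0.0 shift [-0.0012  0.1093  0.0003] n>=2.7 j6 1.30 w 0.0389 F [-0.4 -0.6 -2. ]
```

{"method": "play_rows", "body": {
  "rows": [
    {"x":-0.0012,"y":0.01,"z":0,"ax":0,"ay":0,"az":0,"grip":30},
    {"x":0,"y":0.025,"z":0,"ax":0,"ay":0,"az":0,"grip":30},
    {"x":0,"y":0.03,"z":0,"ax":0,"ay":0,"az":0,"grip":30},
    {"x":0,"y":0.025,"z":0,"ax":0,"ay":0,"az":0,"grip":30},
    {"x":0,"y":0.013,"z":0,"ax":0,"ay":0,"az":0,"grip":30},
    {"x":0,"y":0.006,"z":0,"ax":0,"ay":0,"az":0,"grip":30},
    {"x":0,"y":0,"z":0,"ax":0,"ay":0,"az":0,"grip":30},
    {"x":0,"y":0,"z":0,"ax":0,"ay":0,"az":0,"grip":30}
  ]
}}

```text
time: 11.33
eef_pos: [0.6207, 0.0465, 0.011]
tcp_rot: [-0.163, 2.142, -2.142]
ft_force: [-0.4, -0.2, -2.3]
gripper_width: 0.039
```

{"method": "play_rows", "body": {
  "rows": [
    {"x":0,"y":0,"z":0,"ax":0,"ay":0,"az":0,"grip":60},
    {"x":0,"y":0,"z":0,"ax":0,"ay":0,"az":0,"grip":60},
    {"x":0,"y":0,"z":0,"ax":0,"ay":0,"az":0,"grip":60},
    {"x":0,"y":0,"z":0,"ax":0,"ay":0,"az":0,"grip":60},
    {"x":0,"y":-0.01,"z":0,"ax":0,"ay":0,"az":0,"grip":60},
    {"x":0,"y":-0.02,"z":0,"ax":0,"ay":0,"az":0,"grip":60},
    {"x":0,"y":-0.04,"z":0,"ax":0,"ay":0,"az":0,"grip":60},
    {"x":0,"y":-0.04,"z":0,"ax":0,"ay":0,"az":0,"grip":60},
    {"x":0,"y":-0.02,"z":0,"ax":0,"ay":0,"az":0,"grip":60},
    {"x":0,"y":0,"z":0,"ax":0,"ay":0,"az":0,"grip":60},
    {"x":0,"y":0,"z":0,"ax":0,"ay":0,"az":0,"grip":60},
    {"x":0,"y":0,"z":0,"ax":0,"ay":0,"az":0,"grip":60}
  ]
}}

```text
time: 12.33
eef_pos: [0.6202, 0.0472, 0.1398]
tcp_rot: [-0.166, 2.143, -2.142]
ft_force: [-0.1, -0.1, -1.0]
gripper_width: 0.0511
```

Run:
```python
from h import *
plan(.41,.118,.12,92)
im,c=wsnap("w8"); tubes(im,c,[(100,180,560,400)],(180,))
print(cast(c,[[160,300]],.06))
```

```text
t12.33 pos [0.6202 0.0472 0.1398] jaw -81.2 turn(tool) [0.0003 0.1185 0.0016] n>=1.0 shift [ 0.2076  0.0198 -0.0781] n>=5.4 j6 1.31 w 0.0511 F [-0.1 -0.1 -1. ]
(100, 180) 180 outer [ 0.6279 -0.03  ] [0.0412 0.0458] 8.2
(100, 180) 180 hole [ 0.6285 -0.0325] [0.0353 0.0356] 8.3
(100, 180) 180 outer [ 0.6177 -0.1398] [0.1072 0.0396] 22.9
(100, 180) 180 outer [ 0.654  -0.0189] [0.0248 0.055 ] 14.7
(100, 180) 180 outer [0.6474 0.0406] [0.0208 0.0488] 9.5
(100, 180) 180 outer [0.6247 0.0536] [0.061  0.0543] 7.4
(100, 180) 180 hole [0.6191 0.0465] [0.0352 0.036 ] 8.8
(100, 180) 180 outer [0.6026 0.1814] [0.0765 0.1082] 8.3
[[0.54063356 0.17103801]]
```

View pics/w8.png

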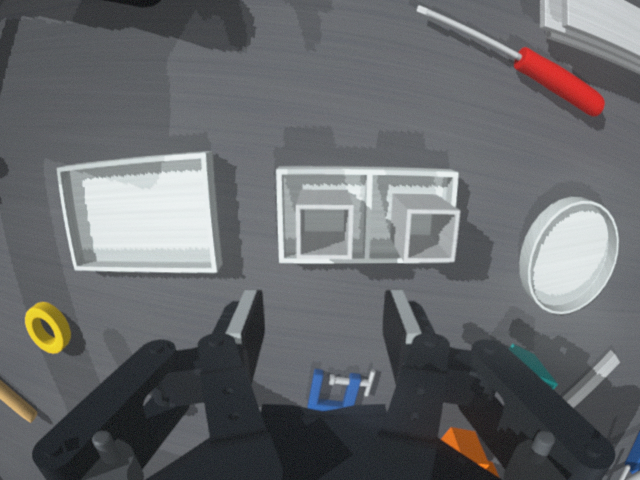

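Both tubes stand in their bays, with holes at (325,232) and (430,232) measured at the bay centres. The tape and clamp are undisturbed. Next, round A.

{"method": "play_rows", "body": {
  "rows": [
    {"x":0.0328,"y":0.0033,"z":-0.017,"ax":0,"ay":0,"az":0,"grip":60},
    {"x":0.0328,"y":0.0033,"z":-0.017,"ax":0,"ay":0,"az":0,"grip":60},
    {"x":0.0328,"y":0.0033,"z":-0.017,"ax":0,"ay":0,"az":0,"grip":60},
    {"x":0.0328,"y":0.0033,"z":-0.017,"ax":0,"ay":0,"az":0,"grip":60},
    {"x":0.0328,"y":0.0033,"z":-0.017,"ax":0,"ay":0,"az":0,"grip":60},
    {"x":0.0328,"y":0.0033,"z":-0.017,"ax":0,"ay":0,"az":0,"grip":60},
    {"x":0,"y":0,"z":0,"ax":0,"ay":0,"az":0,"grip":60},
    {"x":0,"y":0,"z":0,"ax":0,"ay":0,"az":0,"grip":60},
    {"x":0,"y":0,"z":0,"ax":0,"ay":0,"az":0,"grip":60}
  ]
}}

```text
time: 13.13
eef_pos: [0.4112, 0.1178, 0.1206]
tcp_rot: [-0.165, 2.142, -2.142]
ft_force: [0.5, -0.3, 0.2]
gripper_width: 0.0514
```

Run:
```python
from h import *
plan(.415,.116,.006)
im,c=wsnap("w9"); g=cv2.cvtColor(im,cv2.COLOR_BGR2GRAY); print(np.percentile(g[180:300,260:390],[50,90,95,99]))
for th in (170,190,205,215): print(th); blobs(im,c,.06,(0,0,th),amin=200)
cv2.imwrite("pics/w9c.png",im[100:420,60:460])
```

```text
t13.13 pos [0.4112 0.1178 0.1206] jaw -81.2 turn(tool) [-0.0001 -0.      0.    ] n>=0.0 shift [-0.0035  0.1146  0.0023] n>=2.8 j6 1.42 w 0.0514 F [ 0.5 -0.3  0.2]
[125. 224. 241. 243.]
170
(406, 317) 372 [0.3616 0.0472] [0.0477 0.0116] 27.1
(241, 313) 419 [0.345  0.1679] [0.0093 0.043 ] 73.2
(154, 232) 1268 [0.3995 0.2394] [0.0311 0.0492] 80.4
(331, 226) 2020 [0.4185 0.1159] [0.0409 0.0311] 40.7
(464, 200) 201 [0.4527 0.0266] [0.0088 0.0181] 1.6
(497, 208) 218 [0.4521 0.0025] [0.0092 0.0281] 90.0
(632, 66) 805 [ 0.5959 -0.1058] [0.0624 0.0206] 6.7
(558, 10) 642 [ 0.6096 -0.026 ] [0.0157 0.0678] 23.3
(488, 25) 1799 [0.5843 0.0271] [0.031  0.1306] 10.1
(232, 26) 6648 [0.5527 0.203 ] [0.0393 0.1368] 9.3
190
(150, 240) 1143 [0.3909 0.2408] [0.0299 0.0313] 89.2
(331, 226) 1884 [0.4176 0.116 ] [0.0395 0.031 ] 47.8
(632, 65) 491 [ 0.5972 -0.1057] [0.058  0.0205] 6.7
(436, 15) 590 [0.5719 0.0691] [0.0186 0.0438] 12.0
(232, 26) 6521 [0.5521 0.2029] [0.0389 0.1366] 8.7
205
(150, 240) 1113 [0.391  0.2408] [0.0299 0.0305] 89.2
(331, 227) 1748 [0.4171 0.116 ] [0.0377 0.0302] 53.4
(633, 65) 269 [ 0.5974 -0.1075] [0.0563 0.0166] 6.7
(436, 15) 445 [0.5722 0.0686] [0.0167 0.042 ] 8.8
(232, 26) 6422 [0.5527 0.2029] [0.0388 0.1364] 9.1
215
(150, 240) 1091 [0.3912 0.241 ] [0.0296 0.0303] 9.9
(331, 228) 1669 [0.4164 0.1157] [0.0365 0.0303] 59.9
(438, 15) 404 [0.5722 0.0677] [0.0165 0.0403] 8.3
(232, 26) 6349 [0.5526 0.2028] [0.0387 0.1362] 9.0
```

View pics/w9c.png

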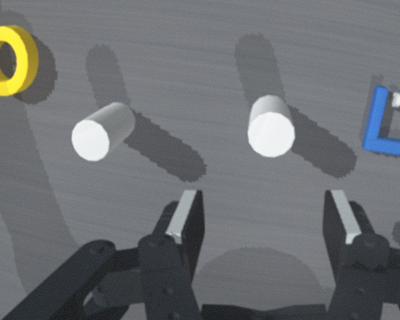

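Rounds at crop (90,140) and (271,135), which measure (0.391,0.241) and (0.4135,0.1155); the clamp is well clear of the right finger. Descending.

{"method": "play_rows", "body": {
  "rows": [
    {"x":-0.0019,"y":0.02,"z":0.0026,"ax":0,"ay":0,"az":0,"grip":60},
    {"x":0,"y":0.035,"z":0,"ax":0,"ay":0,"az":0,"grip":60},
    {"x":0,"y":0.035,"z":0,"ax":0,"ay":0,"az":0,"grip":60},
    {"x":0,"y":0.027,"z":0,"ax":0,"ay":0,"az":0,"grip":60},
    {"x":0,"y":0,"z":0,"ax":0,"ay":0,"az":0,"grip":60},
    {"x":0,"y":0,"z":0,"ax":0,"ay":0,"az":0,"grip":20},
    {"x":0,"y":0,"z":0,"ax":0,"ay":0,"az":0,"grip":20},
    {"x":0,"y":0,"z":0,"ax":0,"ay":0,"az":0,"grip":20},
    {"x":0,"y":0,"z":0,"ax":0,"ay":0,"az":0,"grip":20},
    {"x":0,"y":0,"z":0,"ax":0,"ay":0,"az":0,"grip":20},
    {"x":0,"y":0,"z":0,"ax":0,"ay":0,"az":0,"grip":20}
  ]
}}

```text
time: 14.1
eef_pos: [0.4139, 0.1156, 0.0048]
tcp_rot: [-0.162, 2.14, -2.141]
ft_force: [-0.3, -0.7, 5.8]
gripper_width: 0.0302
```

Run:
```python
from h import *
im=cv2.imread("pics/w5.png"); c=np.load("pics/w5.npy",allow_pickle=True).item()
# tin rim: fit circle to the outer contour's left/top/right edge points at z=.02
m=cv2.inRange(cv2.cvtColor(im,cv2.COLOR_BGR2HSV),(0,0,150),(180,45,255))[190:335,455:600]
cs,_=cv2.findContours(m,cv2.RETR_EXTERNAL,cv2.CHAIN_APPROX_NONE); k=max(cs,key=cv2.contourArea)[:,0]+[455,190]
print('tin hull',cv2.minEnclosingCircle(cast(c,k,.02).astype(np.float32)), k.min(0),k.max(0))
plan(.643,-.208,.14)
```

```text
tin hull ((0.6193963885307312, -0.2088506817817688), 0.06714028865098953) [463 199] [581 327]
t14.10 pos [0.4139 0.1156 0.0048] jaw -81.2 turn(tool) [-0.0004  0.     -0.0025] n>=0.0 shift [-0.1769 -0.1352  0.3548] n>=10.2 j6 1.42 w 0.0302 F [-0.3 -0.7  5.8]
```

{"method": "play_rows", "body": {
  "rows": [
    {"x":0,"y":-0.02,"z":0,"ax":0,"ay":0,"az":0,"grip":20},
    {"x":0,"y":-0.035,"z":0,"ax":0,"ay":0,"az":0,"grip":20},
    {"x":0,"y":-0.04,"z":0,"ax":0,"ay":0,"az":0,"grip":20},
    {"x":0,"y":-0.04,"z":0,"ax":0,"ay":0,"az":0,"grip":20},
    {"x":-0.0175,"y":0,"z":0.0355,"ax":0,"ay":0,"az":0,"grip":20},
    {"x":-0.0175,"y":0,"z":0.0355,"ax":0,"ay":0,"az":0,"grip":20},
    {"x":-0.0175,"y":0,"z":0.0355,"ax":0,"ay":0,"az":0,"grip":20},
    {"x":-0.0175,"y":0,"z":0.0355,"ax":0,"ay":0,"az":0,"grip":20},
    {"x":-0.0175,"y":0,"z":0.0355,"ax":0,"ay":0,"az":0,"grip":20},
    {"x":-0.0175,"y":0,"z":0.0355,"ax":0,"ay":0,"az":0,"grip":20},
    {"x":-0.0175,"y":0,"z":0.0355,"ax":0,"ay":0,"az":0,"grip":20},
    {"x":-0.0175,"y":0,"z":0.0355,"ax":0,"ay":0,"az":0,"grip":20}
  ]
}}

```text
time: 15.1
eef_pos: [0.5951, -0.1452, 0.1384]
tcp_rot: [-0.165, 2.143, -2.141]
ft_force: [1.0, 0.3, -3.7]
gripper_width: 0.0299
```

{"method": "play_rows", "body": {
  "rows": [
    {"x":-0.0175,"y":0,"z":0.0355,"ax":0,"ay":0,"az":0,"grip":20},
    {"x":-0.0175,"y":0,"z":0.0355,"ax":0,"ay":0,"az":0,"grip":20},
    {"x":0,"y":0,"z":0,"ax":0,"ay":0,"az":0,"grip":20},
    {"x":0,"y":0,"z":0,"ax":0,"ay":0,"az":0,"grip":20},
    {"x":0,"y":0,"z":0,"ax":0,"ay":0,"az":0,"grip":20}
  ]
}}

```text
time: 15.52
eef_pos: [0.6397, -0.2079, 0.138]
tcp_rot: [-0.166, 2.144, -2.141]
ft_force: [-0.2, 1.1, -3.3]
gripper_width: 0.0299
```

Run:
```python
from h import *
plan(.641,-.208,.0095)
im,c=wsnap("w10"); cv2.imwrite("pics/w10c.png",im[120:420,100:540])
blobs(im,c,.02,(0,0,150))
```

```text
t15.52 pos [ 0.6397 -0.2079  0.138 ] jaw -81.2 turn(tool) [0.0015 0.     0.0015] n>=0.0 shift [-0.0013  0.1285  0.0003] n>=3.1 j6 0.93 w 0.0299 F [-0.2  1.1 -3.3]
(608, 352) 521 [ 0.5227 -0.5861] [0.0394 0.0821] 15.3
(327, 265) 19182 [ 0.5891 -0.2188] [0.1849 0.1235] 8.9
(89, 196) 11139 [0.6235 0.0237] [0.0812 0.1823] 8.7
(169, 12) 457 [ 0.7964 -0.0527] [0.0942 0.0055] 80.3
(552, 19) 1897 [ 0.8588 -0.3911] [0.0394 0.1316] 23.0
(492, 20) 378 [ 0.8361 -0.3262] [0.0042 0.1498] 4.6
```

View pics/w10c.png

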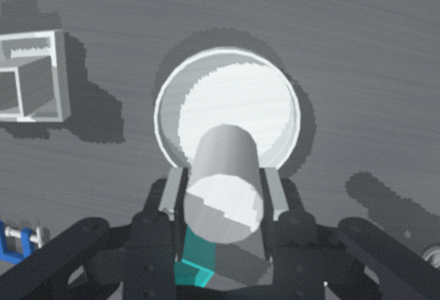

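Round A is held upright (crop (225,205)) over the tin (crop (228,110)). Lowering into the far part of the tin.

{"method": "play_rows", "body": {
  "rows": [
    {"x":-0.0013,"y":0.02,"z":0,"ax":0,"ay":0,"az":0,"grip":20},
    {"x":0,"y":0.035,"z":0,"ax":0,"ay":0,"az":0,"grip":20},
    {"x":0,"y":0.035,"z":0,"ax":0,"ay":0,"az":0,"grip":20},
    {"x":0,"y":0.02,"z":0,"ax":0,"ay":0,"az":0,"grip":20},
    {"x":0,"y":0.012,"z":0,"ax":0,"ay":0,"az":0,"grip":20},
    {"x":0,"y":0.006,"z":0,"ax":0,"ay":0,"az":0,"grip":20},
    {"x":0,"y":0,"z":0,"ax":0,"ay":0,"az":0,"grip":20},
    {"x":0,"y":0,"z":0,"ax":0,"ay":0,"az":0,"grip":20}
  ]
}}

```text
time: 16.23
eef_pos: [0.6423, -0.2084, 0.0125]
tcp_rot: [-0.163, 2.139, -2.142]
ft_force: [-0.1, -0.3, -3.4]
gripper_width: 0.0304
```

{"method": "play_rows", "body": {
  "rows": [
    {"x":0,"y":0.003,"z":0,"ax":0,"ay":0,"az":0,"grip":20},
    {"x":0,"y":0,"z":0,"ax":0,"ay":0,"az":0,"grip":20},
    {"x":0,"y":0,"z":0,"ax":0,"ay":0,"az":0,"grip":20}
  ]
}}

```text
time: 16.48
eef_pos: [0.6421, -0.2086, 0.009]
tcp_rot: [-0.162, 2.14, -2.142]
ft_force: [0.8, 0.3, -0.5]
gripper_width: 0.0299
```

{"method": "play_rows", "body": {
  "rows": [
    {"x":0,"y":0,"z":0,"ax":0,"ay":0,"az":0,"grip":55},
    {"x":0,"y":0,"z":0,"ax":0,"ay":0,"az":0,"grip":55},
    {"x":0,"y":0,"z":0,"ax":0,"ay":0,"az":0,"grip":55},
    {"x":0,"y":0,"z":0,"ax":0,"ay":0,"az":0,"grip":55},
    {"x":0,"y":0,"z":0,"ax":0,"ay":0,"az":0,"grip":55},
    {"x":0,"y":-0.01,"z":0,"ax":0,"ay":0,"az":0,"grip":55},
    {"x":0,"y":-0.02,"z":0,"ax":0,"ay":0,"az":0,"grip":55},
    {"x":0,"y":-0.04,"z":0,"ax":0,"ay":0,"az":0,"grip":60},
    {"x":0,"y":-0.04,"z":0,"ax":0,"ay":0,"az":0,"grip":60},
    {"x":0,"y":-0.02,"z":0,"ax":0,"ay":0,"az":0,"grip":60},
    {"x":0,"y":0,"z":0,"ax":0,"ay":0,"az":0,"grip":60},
    {"x":0,"y":0,"z":0,"ax":0,"ay":0,"az":0,"grip":60}
  ]
}}

```text
time: 17.48
eef_pos: [0.6419, -0.2085, 0.1396]
tcp_rot: [-0.162, 2.139, -2.142]
ft_force: [-0.1, 0.4, 0.5]
gripper_width: 0.0514
```

Run:
```python
from h import *
im,c=wsnap("w11"); 
for th in (150,170,235): print(th); blobs(im,c,.064,(0,0,th))
plan(.391,.241,.12)
```

```text
150
(607, 353) 490 [ 0.5518 -0.531 ] [0.0333 0.0641] 16.5
(406, 317) 537 [ 0.5845 -0.2846] [0.051  0.0131] 27.4
(241, 313) 497 [ 0.5679 -0.1547] [0.0113 0.0456] 78.2
(325, 240) 15978 [ 0.6327 -0.2117] [0.1053 0.1055] 61.4
(89, 198) 11057 [ 0.6372 -0.0092] [0.0694 0.1546] 9.0
(169, 16) 456 [ 0.7847 -0.0744] [0.0804 0.0052] 80.7
(543, 20) 2272 [ 0.8374 -0.3572] [0.0356 0.124 ] 22.7
(509, 20) 383 [ 0.8266 -0.3226] [0.0039 0.1232] 4.7
(486, 24) 529 [ 0.8184 -0.3072] [0.0038 0.16  ] 4.5
170
(608, 353) 420 [ 0.5519 -0.5314] [0.0314 0.062 ] 16.4
(325, 240) 15826 [ 0.6328 -0.2117] [0.1048 0.1049] 60.9
(88, 198) 8277 [ 0.6373 -0.0088] [0.0687 0.1528] 8.6
(169, 15) 360 [ 0.7847 -0.0746] [0.0801 0.0044] 80.4
(543, 20) 2201 [ 0.8376 -0.3576] [0.0356 0.1231] 22.7
235
(324, 244) 4868 [ 0.628  -0.2039] [0.0705 0.0577] 40.5
(366, 213) 1216 [ 0.664  -0.2393] [0.0703 0.0211] 57.4
t17.53 pos [ 0.6412 -0.2082  0.1378] jaw -81.2 turn(tool) [0.0002 0.     0.0003] n>=0.0 shift [ 0.1787  0.0178 -0.4821] n>=12.5 j6 0.93 w 0.0514 F [-0.3  0.7 -0.8]
```

{"method": "play_rows", "body": {
  "rows": [
    {"x":0.0137,"y":0,"z":-0.0371,"ax":0,"ay":0,"az":0,"grip":60},
    {"x":0.0137,"y":0,"z":-0.0371,"ax":0,"ay":0,"az":0,"grip":60},
    {"x":0.0137,"y":0,"z":-0.0371,"ax":0,"ay":0,"az":0,"grip":60},
    {"x":0.0137,"y":0,"z":-0.0371,"ax":0,"ay":0,"az":0,"grip":60},
    {"x":0.0137,"y":0,"z":-0.0371,"ax":0,"ay":0,"az":0,"grip":60},
    {"x":0.0137,"y":0,"z":-0.0371,"ax":0,"ay":0,"az":0,"grip":60},
    {"x":0.0137,"y":0,"z":-0.0371,"ax":0,"ay":0,"az":0,"grip":60},
    {"x":0.0137,"y":0,"z":-0.0371,"ax":0,"ay":0,"az":0,"grip":60},
    {"x":0.0137,"y":0,"z":-0.0371,"ax":0,"ay":0,"az":0,"grip":60},
    {"x":0.0137,"y":0,"z":-0.0371,"ax":0,"ay":0,"az":0,"grip":60},
    {"x":0.0137,"y":0,"z":-0.0371,"ax":0,"ay":0,"az":0,"grip":60},
    {"x":0.0137,"y":0,"z":-0.0371,"ax":0,"ay":0,"az":0,"grip":60}
  ]
}}

```text
time: 18.53
eef_pos: [0.409, 0.2078, 0.1368]
tcp_rot: [-0.167, 2.143, -2.143]
ft_force: [0.6, 0.1, -0.3]
gripper_width: 0.0515
```

{"method": "play_rows", "body": {
  "rows": [
    {"x":0.0137,"y":0.018,"z":-0.0371,"ax":0,"ay":0,"az":0,"grip":60},
    {"x":0,"y":0,"z":0,"ax":0,"ay":0,"az":0,"grip":60},
    {"x":0,"y":0,"z":0,"ax":0,"ay":0,"az":0,"grip":60},
    {"x":0,"y":0,"z":0,"ax":0,"ay":0,"az":0,"grip":60}
  ]
}}

```text
time: 18.87
eef_pos: [0.3924, 0.2394, 0.12]
tcp_rot: [-0.166, 2.141, -2.143]
ft_force: [-0.8, -0.2, -0.5]
gripper_width: 0.0513
```

Run:
```python
from h import *
im,c=wsnap("w12"); 
for th in (215,235): print(th); blobs(im[:330],c,.06,(0,0,th))
plan(.391,.241,.0035)
```

```text
215
(320, 233) 1617 [0.3926 0.2441] [0.0367 0.0302] 55.7
(568, 27) 302 [0.5789 0.0878] [0.0356 0.0393] 8.8
(386, 22) 6397 [0.5466 0.2203] [0.0323 0.1362] 10.2
235
(319, 241) 1433 [0.3907 0.2416] [0.0287 0.0294] 8.9
(392, 22) 1210 [0.5355 0.2117] [0.0307 0.1313] 22.2
(393, 14) 3187 [0.5485 0.2167] [0.02   0.1077] 13.7
t18.92 pos [0.3929 0.239  0.1203] jaw -81.3 turn(tool) [-0.0003 -0.      0.0005] n>=0.0 shift [ 0.0016  0.1168 -0.0023] n>=2.8 j6 1.71 w 0.0509 F [-0.  -0.5  1.3]
```

{"method": "play_rows", "body": {
  "rows": [
    {"x":0.0017,"y":0.02,"z":-0.0026,"ax":0,"ay":0,"az":0,"grip":60},
    {"x":0,"y":0.035,"z":0,"ax":0,"ay":0,"az":0,"grip":60},
    {"x":0,"y":0.035,"z":0,"ax":0,"ay":0,"az":0,"grip":60},
    {"x":0,"y":0.027,"z":0,"ax":0,"ay":0,"az":0,"grip":60},
    {"x":0,"y":0,"z":0,"ax":0,"ay":0,"az":0,"grip":60},
    {"x":0,"y":0,"z":0,"ax":0,"ay":0,"az":0,"grip":20},
    {"x":0,"y":0,"z":0,"ax":0,"ay":0,"az":0,"grip":20},
    {"x":0,"y":0,"z":0,"ax":0,"ay":0,"az":0,"grip":20},
    {"x":0,"y":0,"z":0,"ax":0,"ay":0,"az":0,"grip":20},
    {"x":0,"y":0,"z":0,"ax":0,"ay":0,"az":0,"grip":20},
    {"x":0,"y":0,"z":0,"ax":0,"ay":0,"az":0,"grip":20}
  ]
}}

```text
time: 19.83
eef_pos: [0.3918, 0.2421, 0.0051]
tcp_rot: [-0.161, 2.14, -2.14]
ft_force: [0.1, -3.3, 8.6]
gripper_width: 0.0303
```

Run:
```python
from h import *
plan(.593,-.216,.14)
```

```text
t19.83 pos [0.3918 0.2421 0.0051] jaw -81.2 turn(tool) [-0.      0.     -0.0034] n>=0.0 shift [-0.1288 -0.1349  0.4835] n>=12.6 j6 1.72 w 0.0303 F [ 0.1 -3.3  8.6]
```

{"method": "play_rows", "body": {
  "rows": [
    {"x":0,"y":-0.02,"z":0,"ax":0,"ay":0,"az":0,"grip":20},
    {"x":0,"y":-0.035,"z":0,"ax":0,"ay":0,"az":0,"grip":20},
    {"x":0,"y":-0.04,"z":0,"ax":0,"ay":0,"az":0,"grip":20},
    {"x":0,"y":-0.04,"z":0,"ax":0,"ay":0,"az":0,"grip":20},
    {"x":-0.0099,"y":0,"z":0.0372,"ax":0,"ay":0,"az":0,"grip":20},
    {"x":-0.0099,"y":0,"z":0.0372,"ax":0,"ay":0,"az":0,"grip":20},
    {"x":-0.0099,"y":0,"z":0.0372,"ax":0,"ay":0,"az":0,"grip":20},
    {"x":-0.0099,"y":0,"z":0.0372,"ax":0,"ay":0,"az":0,"grip":20},
    {"x":-0.0099,"y":0,"z":0.0372,"ax":0,"ay":0,"az":0,"grip":20},
    {"x":-0.0099,"y":0,"z":0.0372,"ax":0,"ay":0,"az":0,"grip":20},
    {"x":-0.0099,"y":0,"z":0.0372,"ax":0,"ay":0,"az":0,"grip":20},
    {"x":-0.0099,"y":0,"z":0.0372,"ax":0,"ay":0,"az":0,"grip":20}
  ]
}}

```text
time: 20.83
eef_pos: [0.5144, -0.0418, 0.1389]
tcp_rot: [-0.164, 2.142, -2.142]
ft_force: [0.3, 1.0, -2.8]
gripper_width: 0.0301
```

{"method": "play_rows", "body": {
  "rows": [
    {"x":-0.0099,"y":0,"z":0.0372,"ax":0,"ay":0,"az":0,"grip":20},
    {"x":-0.0099,"y":0,"z":0.0372,"ax":0,"ay":0,"az":0,"grip":20},
    {"x":-0.0099,"y":0,"z":0.0372,"ax":0,"ay":0,"az":0,"grip":20},
    {"x":-0.0099,"y":0,"z":0.0372,"ax":0,"ay":0,"az":0,"grip":20},
    {"x":-0.0099,"y":0,"z":0.0372,"ax":0,"ay":0,"az":0,"grip":20},
    {"x":0,"y":0,"z":0,"ax":0,"ay":0,"az":0,"grip":20},
    {"x":0,"y":0,"z":0,"ax":0,"ay":0,"az":0,"grip":20},
    {"x":0,"y":0,"z":0,"ax":0,"ay":0,"az":0,"grip":20}
  ]
}}

```text
time: 21.5
eef_pos: [0.5912, -0.2156, 0.1384]
tcp_rot: [-0.165, 2.143, -2.141]
ft_force: [-0.4, 0.1, -4.5]
gripper_width: 0.0301
```

Run:
```python
from h import *
plan(.592,-.216,.0095)
im,c=wsnap("w13"); cv2.imwrite("pics/w13c.png",im[80:420,100:540])
m=cv2.inRange(cv2.cvtColor(im,cv2.COLOR_BGR2HSV),(0,0,170),(180,45,255))
print('tin? left/right at row 230 region'); blobs(im,c,.02,(0,0,170))
```

```text
t21.50 pos [ 0.5912 -0.2156  0.1384] jaw -81.2 turn(tool) [0.001  0.     0.0007] n>=0.0 shift [-0.0008  0.1289  0.0005] n>=3.1 j6 0.88 w 0.0301 F [-0.4  0.1 -4.5]
tin? left/right at row 230 region
(598, 325) 887 [ 0.5128 -0.5582] [0.0365 0.1402] 15.1
(327, 236) 21973 [ 0.5691 -0.2353] [0.2292 0.1228] 23.2
(82, 144) 5748 [0.6228 0.0243] [0.0804 0.1796] 8.7
```

View pics/w13c.png

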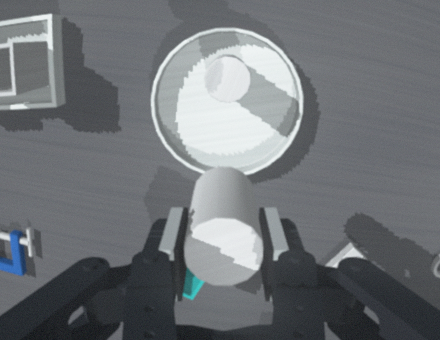

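Run:
```python
from h import *
c=np.load("pics/w13.npy",allow_pickle=True).item()
print('rim left,right,far,near',np.round(cast(c,[[252,178],[402,178],[328,108],[328,254]],.02),4).tolist()); print('round A top',np.round(cast(c,[[328,158]],.064),4))
```

```text
rim left,right,far,near [[0.6146, -0.1541], [0.6333, -0.2735], [0.6783, -0.206], [0.56, -0.2246]]
round A top [[ 0.6433 -0.211 ]]
```

The rim measures 120 mm across, centred at (0.619,-0.214). Round A stands upright in it at crop (228,78). Lowering round B into the near part.

{"method": "play_rows", "body": {
  "rows": [
    {"x":-0.0025,"y":0.02,"z":0.0015,"ax":0,"ay":0,"az":0,"grip":20},
    {"x":0,"y":0.035,"z":0,"ax":0,"ay":0,"az":0,"grip":20},
    {"x":0,"y":0.035,"z":0,"ax":0,"ay":0,"az":0,"grip":20},
    {"x":0,"y":0.02,"z":0,"ax":0,"ay":0,"az":0,"grip":20},
    {"x":0,"y":0.012,"z":0,"ax":0,"ay":0,"az":0,"grip":20},
    {"x":0,"y":0.004,"z":0,"ax":0,"ay":0,"az":0,"grip":20},
    {"x":0,"y":0.003,"z":0,"ax":0,"ay":0,"az":0,"grip":20},
    {"x":0,"y":0.002,"z":0,"ax":0,"ay":0,"az":0,"grip":20},
    {"x":0,"y":0,"z":0,"ax":0,"ay":0,"az":0,"grip":20},
    {"x":0,"y":0,"z":0,"ax":0,"ay":0,"az":0,"grip":20}
  ]
}}

```text
time: 22.38
eef_pos: [0.5951, -0.2176, 0.0092]
tcp_rot: [-0.162, 2.139, -2.142]
ft_force: [0.3, 1.0, 1.6]
gripper_width: 0.0302
```

{"method": "play_rows", "body": {
  "rows": [
    {"x":0,"y":0,"z":0,"ax":0,"ay":0,"az":0,"grip":55},
    {"x":0,"y":0,"z":0,"ax":0,"ay":0,"az":0,"grip":55},
    {"x":0,"y":0,"z":0,"ax":0,"ay":0,"az":0,"grip":55},
    {"x":0,"y":0,"z":0,"ax":0,"ay":0,"az":0,"grip":55},
    {"x":0,"y":0,"z":0,"ax":0,"ay":0,"az":0,"grip":55},
    {"x":0,"y":-0.01,"z":0,"ax":0,"ay":0,"az":0,"grip":55},
    {"x":0,"y":-0.02,"z":0,"ax":0,"ay":0,"az":0,"grip":55},
    {"x":0,"y":-0.04,"z":0,"ax":0,"ay":0,"az":0,"grip":55},
    {"x":0,"y":-0.04,"z":0,"ax":0,"ay":0,"az":0,"grip":55},
    {"x":0,"y":-0.02,"z":0,"ax":0,"ay":0,"az":0,"grip":55},
    {"x":0,"y":0,"z":0,"ax":0,"ay":0,"az":0,"grip":55},
    {"x":0,"y":0,"z":0,"ax":0,"ay":0,"az":0,"grip":55}
  ]
}}

```text
time: 23.38
eef_pos: [0.5947, -0.2176, 0.1392]
tcp_rot: [-0.162, 2.139, -2.142]
ft_force: [0.0, -0.1, -1.0]
gripper_width: 0.0468
```

Run:
```python
from h import *
im,c=wsnap("w14"); cv2.imwrite("pics/w14c.png",im[80:400,150:500])
for th in (215,235): print(th); blobs(im[:330],c,.064,(0,0,th))
plan(.4505,-.342,.08,57.2)
```

```text
215
(334, 192) 8003 [ 0.6245 -0.2194] [0.0821 0.0865] 29.9
(323, 187) 691 [ 0.628  -0.2092] [0.0949 0.1041] 59.9
(90, 140) 3561 [ 0.6373 -0.0248] [0.0571 0.1206] 8.6
235
(354, 205) 314 [ 0.6168 -0.2349] [0.0293 0.0074] 65.1
(308, 204) 2624 [ 0.607  -0.1999] [0.0725 0.0341] 47.0
(323, 163) 1374 [ 0.643  -0.2103] [0.0286 0.0284] 8.8
(362, 154) 1189 [ 0.6568 -0.2382] [0.0462 0.0176] 64.0
t23.43 pos [ 0.594  -0.2172  0.1375] jaw -81.2 turn(tool) [1.000e-04 7.258e-01 2.000e-04] n>=6.0 shift [0.0531 0.0575 0.1826] n>=4.8 j6 0.88 w 0.0469 F [-0.1  0.7  0.4]
```

{"method": "play_rows", "body": {
  "rows": [
    {"x":0,"y":0,"z":0,"ax":0,"ay":0.121,"az":0,"grip":45},
    {"x":0,"y":0,"z":0,"ax":0,"ay":0.121,"az":0,"grip":45},
    {"x":0,"y":0,"z":0,"ax":0,"ay":0.121,"az":0,"grip":45},
    {"x":0,"y":0,"z":0,"ax":0,"ay":0.121,"az":0,"grip":45},
    {"x":0,"y":0,"z":0,"ax":0,"ay":0.121,"az":0,"grip":45},
    {"x":0,"y":0,"z":0,"ax":0,"ay":0.121,"az":0,"grip":45},
    {"x":0.0106,"y":0.0115,"z":0.0365,"ax":0,"ay":0,"az":0,"grip":45},
    {"x":0.0106,"y":0.0115,"z":0.0365,"ax":0,"ay":0,"az":0,"grip":45},
    {"x":0.0106,"y":0.0115,"z":0.0365,"ax":0,"ay":0,"az":0,"grip":45},
    {"x":0.0106,"y":0.0115,"z":0.0365,"ax":0,"ay":0,"az":0,"grip":45},
    {"x":0.0106,"y":0.0115,"z":0.0365,"ax":0,"ay":0,"az":0,"grip":45},
    {"x":0,"y":0,"z":0,"ax":0,"ay":0,"az":0,"grip":45}
  ]
}}

```text
time: 24.43
eef_pos: [0.4454, -0.3443, 0.0766]
tcp_rot: [-0.556, -1.893, 1.889]
ft_force: [-0.3, 0.1, -0.6]
gripper_width: 0.0381
```

{"method": "play_rows", "body": {
  "rows": [
    {"x":0,"y":0,"z":0,"ax":0,"ay":0,"az":0,"grip":45},
    {"x":0,"y":0,"z":0,"ax":0,"ay":0,"az":0,"grip":45}
  ]
}}

```text
time: 24.6
eef_pos: [0.4508, -0.3415, 0.0794]
tcp_rot: [-0.557, -1.897, 1.895]
ft_force: [0.4, 0.5, 0.7]
gripper_width: 0.0387
```

Run:
```python
from h import *
im,c=wsnap("w15")
for th in (150,190): print(th); blobs(im[:330],c,.012,(0,0,th))
plan(.4505,-.342,-.02,57.2)
```

```text
150
(624, 316) 368 [ 0.2148 -0.5473] [0.0712 0.0131] 21.2
(325, 231) 5015 [ 0.4504 -0.3437] [0.0257 0.0997] 57.3
(69, 147) 11787 [ 0.6214 -0.206 ] [0.1349 0.1277] 77.1
(515, 56) 3831 [ 0.4932 -0.5367] [0.0314 0.1385] 13.9
190
(326, 231) 4829 [ 0.4507 -0.344 ] [0.0248 0.0989] 57.5
(42, 181) 1130 [ 0.6146 -0.1738] [0.0386 0.0387] 67.7
(65, 191) 1411 [ 0.5948 -0.18  ] [0.1224 0.0488] 41.6
(9, 131) 670 [ 0.6731 -0.1689] [0.0259 0.0383] 50.7
(72, 112) 2255 [ 0.6421 -0.2319] [0.1102 0.067 ] 58.4
(515, 56) 3600 [ 0.4923 -0.537 ] [0.0305 0.1366] 12.9
t24.65 pos [ 0.4514 -0.3413  0.0798] jaw -122.8 turn(tool) [0.0004 0.0007 0.0005] n>=0.0 shift [0.0003 0.0998 0.0011] n>=2.4 j6 1.29 w 0.0388 F [1.  1.1 1.3]
```

{"method": "play_rows", "body": {
  "rows": [
    {"x":-0.0008,"y":0.025,"z":0.0023,"ax":0,"ay":0,"az":0,"grip":45},
    {"x":0,"y":0.035,"z":0,"ax":0,"ay":0,"az":0,"grip":45},
    {"x":0,"y":0.03,"z":0,"ax":0,"ay":0,"az":0,"grip":45},
    {"x":0,"y":0.01,"z":0,"ax":0,"ay":0,"az":0,"grip":45},
    {"x":0,"y":0.004,"z":0,"ax":0,"ay":0,"az":0,"grip":45},
    {"x":0,"y":0.002,"z":0,"ax":0,"ay":0,"az":0,"grip":45},
    {"x":0,"y":0,"z":0,"ax":0,"ay":0,"az":0,"grip":45}
  ]
}}

```text
time: 25.23
eef_pos: [0.4512, -0.3447, -0.0247]
tcp_rot: [-0.56, -1.896, 1.899]
ft_force: [0.8, 0.4, 0.3]
gripper_width: 0.0384
```

{"method": "play_rows", "body": {
  "rows": [
    {"x":0,"y":0.003,"z":0,"ax":0,"ay":0,"az":0,"grip":45},
    {"x":0,"y":0,"z":0,"ax":0,"ay":0,"az":0,"grip":15},
    {"x":0,"y":0,"z":0,"ax":0,"ay":0,"az":0,"grip":15},
    {"x":0,"y":0,"z":0,"ax":0,"ay":0,"az":0,"grip":15},
    {"x":0,"y":0,"z":0,"ax":0,"ay":0,"az":0,"grip":15},
    {"x":0,"y":0,"z":0,"ax":0,"ay":0,"az":0,"grip":15}
  ]
}}

```text
time: 25.73
eef_pos: [0.4507, -0.3448, -0.0278]
tcp_rot: [-0.56, -1.896, 1.898]
ft_force: [0.2, 1.6, 7.2]
gripper_width: 0.0228
```

{"method": "play_rows", "body": {
  "rows": [
    {"x":0,"y":-0.015,"z":0,"ax":0,"ay":0,"az":0,"grip":15},
    {"x":0,"y":-0.025,"z":0,"ax":0,"ay":0,"az":0,"grip":15},
    {"x":0,"y":-0.03,"z":0,"ax":0,"ay":0,"az":0,"grip":15},
    {"x":0,"y":-0.035,"z":0,"ax":0,"ay":0,"az":0,"grip":15},
    {"x":0,"y":-0.03,"z":0,"ax":0,"ay":0,"az":0,"grip":15},
    {"x":0,"y":0,"z":0,"ax":0,"ay":-0.05,"az":0,"grip":15},
    {"x":0,"y":0,"z":0,"ax":0,"ay":-0.1,"az":0,"grip":15},
    {"x":0,"y":0,"z":0,"ax":0,"ay":-0.12,"az":0,"grip":15},
    {"x":0,"y":0,"z":0,"ax":0,"ay":-0.12,"az":0,"grip":15},
    {"x":0,"y":0,"z":0,"ax":0,"ay":-0.12,"az":0,"grip":15},
    {"x":0,"y":0,"z":0,"ax":0,"ay":-0.12,"az":0,"grip":15},
    {"x":0,"y":0,"z":0,"ax":0,"ay":-0.12,"az":0,"grip":15}
  ]
}}

```text
time: 26.73
eef_pos: [0.4501, -0.3442, 0.1061]
tcp_rot: [-0.195, 2.126, -2.125]
ft_force: [0.9, 0.5, -1.9]
gripper_width: 0.0228
```

Run:
```python
from h import *
im,c=wsnap("w16"); cv2.imwrite("pics/w16c.png",im[150:420,150:500])
plan(.5943,.2203,.11,9.8)
```

```text
t26.78 pos [ 0.4501 -0.3443  0.1061] jaw -79.1 turn(tool) [ 3.0000e-04 -1.5514e+00 -0.0000e+00] n>=12.9 shift [-0.5318 -0.0039  0.2382] n>=14.2 j6 0.52 w 0.0227 F [-0.8  0.5 -2.1]
```

View pics/w16c.png

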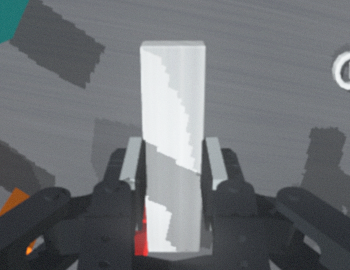

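The flat bar is held level and centred (crop (173,145)). Turning on to the tray's heading.

{"method": "play_rows", "body": {
  "rows": [
    {"x":0,"y":0,"z":0,"ax":0,"ay":-0.12,"az":0,"grip":15},
    {"x":0,"y":0,"z":0,"ax":0,"ay":-0.12,"az":0,"grip":15},
    {"x":0,"y":0,"z":0,"ax":0,"ay":-0.12,"az":0,"grip":15},
    {"x":0,"y":0,"z":0,"ax":0,"ay":-0.12,"az":0,"grip":15},
    {"x":0,"y":0,"z":0,"ax":0,"ay":-0.12,"az":0,"grip":15},
    {"x":0,"y":0,"z":0,"ax":0,"ay":-0.12,"az":0,"grip":15},
    {"x":0,"y":0,"z":0,"ax":0,"ay":-0.12,"az":0,"grip":15},
    {"x":0,"y":0,"z":0,"ax":0,"ay":-0.12,"az":0,"grip":15},
    {"x":0,"y":0,"z":0,"ax":0,"ay":-0.12,"az":0,"grip":15},
    {"x":0,"y":0,"z":0,"ax":0,"ay":-0.12,"az":0,"grip":15},
    {"x":0,"y":0,"z":0,"ax":0,"ay":-0.12,"az":0,"grip":15},
    {"x":0,"y":0,"z":0,"ax":0,"ay":-0.12,"az":0,"grip":15}
  ]
}}

```text
time: 27.78
eef_pos: [0.4501, -0.3443, 0.1061]
tcp_rot: [-1.232, 1.173, -1.173]
ft_force: [0.3, 0.8, -1.8]
gripper_width: 0.0228
```

Run:
```python
from h import *
plan(.5943,.2203,.12,9.8)
```

```text
t27.78 pos [ 0.4501 -0.3443  0.1061] jaw 2.8 turn(tool) [ 1.000e-04 -1.216e-01 -1.000e-04] n>=1.0 shift [-0.5318 -0.0139  0.2382] n>=14.2 j6 -0.91 w 0.0228 F [ 0.3  0.8 -1.8]
```

{"method": "play_rows", "body": {
  "rows": [
    {"x":0,"y":0,"z":0,"ax":0,"ay":-0.111,"az":0,"grip":15},
    {"x":-0.0355,"y":-0.001,"z":0.0159,"ax":0,"ay":0,"az":0,"grip":15},
    {"x":-0.0355,"y":-0.001,"z":0.0159,"ax":0,"ay":0,"az":0,"grip":15},
    {"x":-0.0355,"y":-0.001,"z":0.0159,"ax":0,"ay":0,"az":0,"grip":15},
    {"x":-0.0355,"y":-0.001,"z":0.0159,"ax":0,"ay":0,"az":0,"grip":15},
    {"x":-0.0355,"y":-0.001,"z":0.0159,"ax":0,"ay":0,"az":0,"grip":15},
    {"x":-0.0355,"y":-0.001,"z":0.0159,"ax":0,"ay":0,"az":0,"grip":15},
    {"x":-0.0355,"y":-0.001,"z":0.0159,"ax":0,"ay":0,"az":0,"grip":15},
    {"x":-0.0355,"y":-0.001,"z":0.0159,"ax":0,"ay":0,"az":0,"grip":15},
    {"x":-0.0355,"y":-0.001,"z":0.0159,"ax":0,"ay":0,"az":0,"grip":15},
    {"x":-0.0355,"y":-0.001,"z":0.0159,"ax":0,"ay":0,"az":0,"grip":15},
    {"x":-0.0355,"y":-0.001,"z":0.0159,"ax":0,"ay":0,"az":0,"grip":15}
  ]
}}

```text
time: 28.78
eef_pos: [0.5617, 0.0707, 0.1173]
tcp_rot: [-1.278, 1.094, -1.095]
ft_force: [0.6, -0.4, -2.1]
gripper_width: 0.0231
```

{"method": "play_rows", "body": {
  "rows": [
    {"x":-0.0355,"y":0,"z":0.0159,"ax":0,"ay":0,"az":0,"grip":15},
    {"x":-0.0355,"y":0,"z":0.0159,"ax":0,"ay":0,"az":0,"grip":15},
    {"x":-0.0355,"y":0,"z":0.0159,"ax":0,"ay":0,"az":0,"grip":15},
    {"x":-0.0355,"y":0,"z":0.0159,"ax":0,"ay":0,"az":0,"grip":15},
    {"x":0,"y":0,"z":0,"ax":0,"ay":0,"az":0,"grip":15},
    {"x":0,"y":0,"z":0,"ax":0,"ay":0,"az":0,"grip":15},
    {"x":0,"y":0,"z":0,"ax":0,"ay":0,"az":0,"grip":15},
    {"x":0,"y":0,"z":0,"ax":0,"ay":0,"az":0,"grip":15}
  ]
}}

```text
time: 29.45
eef_pos: [0.6022, 0.2178, 0.1171]
tcp_rot: [-1.279, 1.094, -1.094]
ft_force: [0.3, -0.7, -2.0]
gripper_width: 0.0227
```

Run:
```python
from h import *
plan(.5943,.2203,-.0238,9.8)
```

```text
t29.45 pos [0.6022 0.2178 0.1171] jaw 8.9 turn(tool) [ 0.0004 -0.0158  0.0002] n>=0.1 shift [-0.0038  0.1409 -0.0073] n>=3.4 j6 0.01 w 0.0227 F [ 0.3 -0.7 -2. ]
```

{"method": "play_rows", "body": {
  "rows": [
    {"x":-0.0038,"y":0.02,"z":-0.0073,"ax":0,"ay":-0.0158,"az":0,"grip":15},
    {"x":0,"y":0.035,"z":0,"ax":0,"ay":0,"az":0,"grip":15},
    {"x":0,"y":0.035,"z":0,"ax":0,"ay":0,"az":0,"grip":15},
    {"x":0,"y":0.025,"z":0,"ax":0,"ay":0,"az":0,"grip":15},
    {"x":0,"y":0.014,"z":0,"ax":0,"ay":0,"az":0,"grip":15},
    {"x":0,"y":0.006,"z":0,"ax":0,"ay":0,"az":0,"grip":15},
    {"x":0,"y":0.003,"z":0,"ax":0,"ay":0,"az":0,"grip":15},
    {"x":0,"y":0,"z":0,"ax":0,"ay":0,"az":0,"grip":15},
    {"x":0,"y":0,"z":0,"ax":0,"ay":0,"az":0,"grip":15}
  ]
}}

```text
time: 30.2
eef_pos: [0.5953, 0.2213, -0.0196]
tcp_rot: [-1.284, 1.08, -1.082]
ft_force: [0.7, -0.3, -1.3]
gripper_width: 0.0228
```

{"method": "play_rows", "body": {
  "rows": [
    {"x":0,"y":0.003,"z":0,"ax":0,"ay":0,"az":0,"grip":15},
    {"x":0,"y":0,"z":0,"ax":0,"ay":0,"az":0,"grip":15},
    {"x":0,"y":0,"z":0,"ax":0,"ay":0,"az":0,"grip":15}
  ]
}}

```text
time: 30.45
eef_pos: [0.5946, 0.2216, -0.0236]
tcp_rot: [-1.286, 1.08, -1.081]
ft_force: [0.2, 0.6, -1.9]
gripper_width: 0.0227
```

{"method": "play_rows", "body": {
  "rows": [
    {"x":0,"y":0.001,"z":0,"ax":0,"ay":0,"az":0,"grip":15},
    {"x":0,"y":0,"z":0,"ax":0,"ay":0,"az":0,"grip":15},
    {"x":0,"y":0,"z":0,"ax":0,"ay":0,"az":0,"grip":40},
    {"x":0,"y":0,"z":0,"ax":0,"ay":0,"az":0,"grip":40},
    {"x":0,"y":0,"z":0,"ax":0,"ay":0,"az":0,"grip":40},
    {"x":0,"y":0,"z":0,"ax":0,"ay":0,"az":0,"grip":40},
    {"x":0,"y":0,"z":0,"ax":0,"ay":0,"az":0,"grip":40},
    {"x":0,"y":-0.01,"z":0,"ax":0,"ay":0,"az":0,"grip":40},
    {"x":0,"y":-0.03,"z":0,"ax":0,"ay":0,"az":0,"grip":40},
    {"x":0,"y":-0.04,"z":0,"ax":0,"ay":0,"az":0,"grip":40},
    {"x":0,"y":-0.04,"z":0,"ax":0,"ay":0,"az":0,"grip":40},
    {"x":0,"y":-0.04,"z":0,"ax":0,"ay":0,"az":0,"grip":40}
  ]
}}

```text
time: 31.45
eef_pos: [0.5941, 0.2215, 0.1378]
tcp_rot: [-1.286, 1.08, -1.081]
ft_force: [-0.1, -0.2, 0.1]
gripper_width: 0.0339
```

{"method": "play_rows", "body": {
  "rows": [
    {"x":0.035,"y":-0.01,"z":-0.02,"ax":0,"ay":0,"az":0,"grip":40},
    {"x":0.035,"y":0,"z":-0.02,"ax":0,"ay":0,"az":0,"grip":40},
    {"x":0,"y":0,"z":-0.04,"ax":0,"ay":0,"az":0,"grip":40},
    {"x":0,"y":0,"z":-0.04,"ax":0,"ay":0,"az":0,"grip":40},
    {"x":0,"y":0,"z":-0.04,"ax":0,"ay":0,"az":0,"grip":40},
    {"x":0,"y":0,"z":-0.04,"ax":0,"ay":0,"az":0,"grip":40},
    {"x":0,"y":0,"z":0,"ax":0,"ay":0,"az":0,"grip":40},
    {"x":0,"y":0,"z":0,"ax":0,"ay":0,"az":0,"grip":40}
  ]
}}

```text
time: 32.12
eef_pos: [0.4084, 0.118, 0.1461]
tcp_rot: [-1.285, 1.08, -1.081]
ft_force: [1.4, -0.3, 0.3]
gripper_width: 0.0342
```

Run:
```python
from h import *
im=imaging.snapshot("top")[:,:,::-1].copy(); cv2.imwrite("pics/top9.png",im); cv2.imwrite("pics/top9c.png",cv2.resize(im[140:330,130:490],None,fx=2.2,fy=2.2,interpolation=cv2.INTER_CUBIC))
s=imaging.snapshot("scene")[:,:,::-1]; cv2.imwrite("pics/s9c.png",cv2.resize(s[180:420,170:520],None,fx=2.2,fy=2.2,interpolation=cv2.INTER_CUBIC))
c=imaging.get_calibration("top"); im0=cv2.imread("pics/top0.png")
for n,a in (("before",im0),("after",im)):
  for lo,hi in (((20,120,120),(35,255,255)),((100,120,60),(125,255,255))): print(n); blobs(a[:340,140:480],dict(c,cx=c['cx']-140),.015,lo,hi,100)
st=bot.get_state(); print(st['time'],st['eef_pos'])
```

```text
before
(28, 257) 644 [0.4327 0.3579] [0.0638 0.067 ] 1.4
(329, 23) 954 [ 0.9948 -0.3227] [0.1119 0.0487] 0.0
before
(182, 265) 212 [0.4239 0.0067] [0.0519 0.0475] 1.3
after
(27, 257) 614 [0.433  0.3604] [0.0626 0.0646] 83.2
(329, 23) 953 [ 0.9948 -0.3227] [0.1119 0.0487] 0.0
after
(182, 265) 214 [0.4239 0.0067] [0.0519 0.0475] 1.3
32.2167 [0.41063106 0.11809563 0.14600729]
```

View pics/top9c.png

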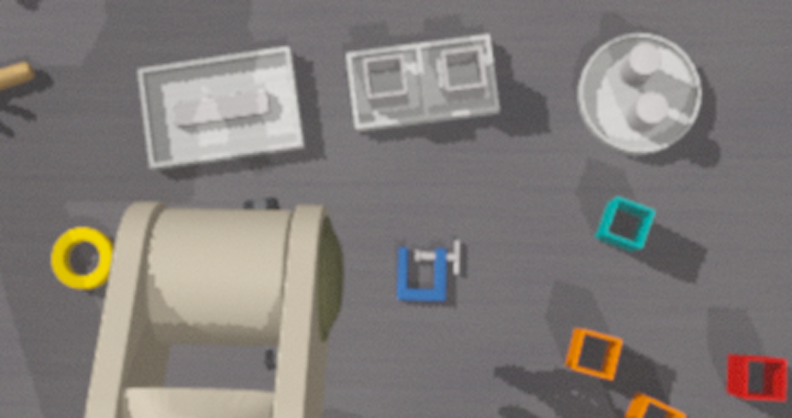

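View pics/s9c.png

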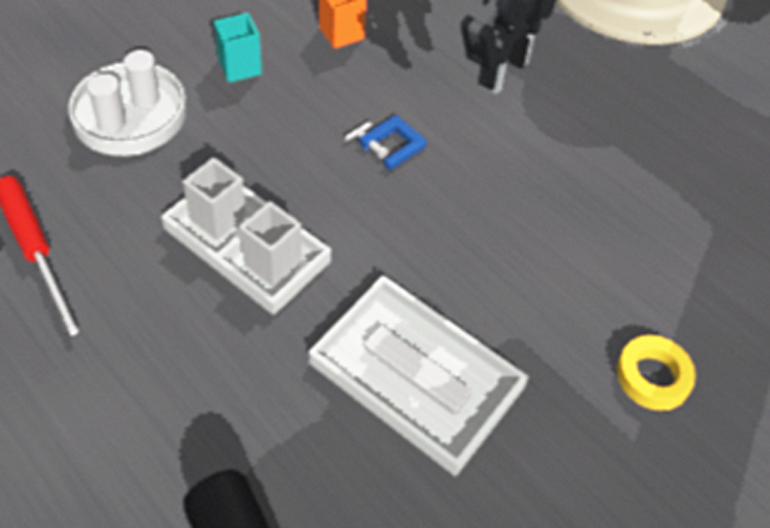

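All five pieces are in place. In the top crop the rounds are at (645,60) and (652,108), the tubes at (385,78) and (463,70), and the bar at (222,108). The scene crop agrees: everything is upright or flat, and the gripper touches nothing. Handing in.

```bash
python3 -c "
from station import bot
print(bot.close_job())"
```

```text
the job is handed in; nothing more can be done
None
```

The job is handed in at about 32 s of arm time, with all five pieces sorted; no verdict was reported.

- **Rounds and tubes:** Both rounds stand upright in the tin, about 25 mm either side of its centre. The grey tubes stand one per bay, each within about 7 mm of its bay centre.
- **Flat bar:** It lies flat and lengthwise in the middle of the long tray. I judged its final position from the last top and scene pictures and did not measure it again.
- **Tape and clamp:** The clamp measured the same before and after. The tape read about 2.5 mm different, most likely because the arm half-hid it in the last picture. The orange, red and turquoise look-alikes were not touched.
- **Disagreed with the description:** The finger ends sit roughly 35 mm behind the reported TCP, not at it. My first close therefore shut just above a tube without touching it. I lowered all later grasps to match, and each one held.

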